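# Reading lens at focus over a walnut

### The arm

A 6-joint arm with a two-finger parallel gripper is mounted at the origin on the work surface. World frame = base frame: x ahead of the robot, y to its left, z up, the work surface at z = 0. Lengths are in m, angles in rad, forces in N, time in s.
With the tool pointing down it reaches from about 0.3 to 0.85 m from the base axis. Payload 4.2 kg.
Tool frame: the origin (TCP) lies on the centre line of the jaws, within the pads' length; the fingertips stand 19 mm ahead of it and the grasp point (between the pads) is the TCP; y points along the fingers, z is the direction in which the jaws open and shut, and the axes are right-handed (so a half turn about y gives the same grasp; the last joint's range is limited). The gripper opens to 91 mm and grips with 3 to 60 N. Pads are 32 mm wide; open, the fingers measure 118 mm over their backs; the gripper's body (76 mm by 178 mm) begins 60 mm behind the grasp point.
Start: joints at [-1.13, 0.32, 1.565, -0, 1.257, -0.02], TCP at [0.256, -0.515, 0.233] pointing down, gripper open.
Joint ranges: [-3.11, 3.11], [-0.84, 2.01], [0.21, 2.61], [-1.34, 4.49], [0.05, 2.63], [-2.56, 2.56]. Speed limits (rad/s): [2.57, 2.57, 3.14, 3.14, 3.14, 3.14].

### API

Orientations are given as a unit quaternion [x, y, z, w].
In Python, from plant import r, imaging gives the robot as it stands.
- The arm moves only by the tool drive_tool, never from a script. Its arguments are lists of equal length, an entry for each row: "delta_pos": the shift along the tool's x, y, z in m, a list of three; "rot": the turn, a rotation vector about the tool's x, y, z in rad, a list of three. In form: {"delta_pos": [[x, y, z], ...], "rot": [[ax, ay, az], ...]}. A call has 1 to 8 rows; each row is the pose to reach, as a shift and turn from the pose commanded when the call began, along the tool's axes at that moment; what a row does not reach only later rows make up. A row lasts 1/12 s, in which the tool goes at most 41.7 mm and 7.16 degrees, less where a joint would pass 70% of its speed; a pose out of reach is approached as far as the arm can. A call with a gripper value outside its range is refused whole. "gripper" is the closure, from -1 (fully open) to 1 (shut), so that 0 is half open, set as the call begins (left out, the last holds). The fingers move at their own pace and stop on an object; the grip force is fixed at half the most. Time passes only in rows, so rows that repeat a pose let the fingers close. It gives the time, the measured TCP pose, the force and the opening at its end, in the units of the state.
- r.get_obs(): the state, without advancing time (a new reading comes with each control period).
- imaging.read_camera(name): name is "scene" or "top" or "wrist"; returns the picture (420x560x3 uint8, red, green, blue); there is no depth.
- imaging.get_calibration(name): a dict with "fx", "fy", "cx", "cy" (pixels), "eye" and "rotation" of the camera in the world. Camera axes: x right, y up, looking along -z (the intrinsics and any distortion apply to the point x, -y, -z); pixel columns grow to the right and rows downward; lengths in m; the calibration is good to about 2 mm. A picture is of the moment at which its call begins: read the wrist's pose just before it. get_calibration takes no time and is no camera call; for the wrist camera it gives the pose at the moment of the call.
- r.finish_job(): hands the job in, once; it reports no verdict.
The state is a dict: "time": time; "joints": joint angles; "joint_velocities": joint speeds; "joint_torque": joint torques, N m; "ee_pos": TCP position; "ee_rot": TCP orientation; "ft_force": force on the tool from outside, world axes, zero at the start; "wrist_torque": the same for the moment, N m; "grip_width": finger opening in m.
Only numpy, scipy, OpenCV 4.12 (cv2) and the standard library are available. Lean on these libraries where they do the work, as an engineer would, in place of code of your own. Each camera call takes 0.05 s, during which the arm holds its last target.

### The job

Stand the walnut in the large pocket and the acorn in the small pocket, each upright and let go, while the reading lens still lies on its rest. Then take up the lens and finish holding it still and level, centred above the walnut, with the lens at the height of the pointer on the focus post; the program ends while the gripper holds the lens, touching nothing else with it. Do not shift the pointer or disturb the tin, the tealight and the pine cone.

Things in the scene. Friction and masses are not known exactly. Their poses are not given: they have to be found in the camera images.
- walnut_center (a point): Centre of a walnut, brown, 34 mm across and 38 mm tall, standing on a small flat end (14 mm wide) on the table; its sides are upright from 6 mm below to 4 mm above half height. Point: on its axis, half-way up (19 mm above its foot); z is up along its axis. 11 to 22 g.
- acorn_center (a point): Centre of an acorn, 34 mm tall, standing on its cap: the dark cap (24 mm across, 10 mm tall) is at the bottom, the nut above it is 19.6 mm across with upright sides from 10 to 24 mm above the foot, then a blunt point. Point: on its axis, half-way up (17 mm above its foot); z is up along its axis. About 12 g.
- walnut: The same walnut; origin at the centre of its foot.
- acorn: The same acorn; origin at the centre of its foot.
- board: Wooden viewing board fixed to the table, 170 mm (x) by 220 mm (y), 12 mm thick; origin at the centre of its underside. A steel focus post 10 mm thick stands on it at x = +62 mm, y = 0 (the side away from the robot), its top 202 mm above the table, with a dark foot 28 mm across. Two round wood slices are fixed on the board side by side (at board x = -25 mm, y = +55 and -55 mm; which is on which side varies).
- slice_big: Larger round slice of a branch with bark edge, 82 mm across, 20 mm thick, fixed on the board; origin at the centre of its underside.
- slice_small: Smaller round slice, 68 mm across, 18 mm thick, fixed on the board; origin at the centre of its underside.
- pocket_big (a point): Centre of the flat floor of the large round pocket in the larger slice: 42 mm across, 12 mm deep (mouth 12 mm above this point, z up). For the walnut.
- pocket_small (a point): Centre of the flat floor of the small round pocket in the smaller slice: 31 mm across, 10 mm deep (mouth 10 mm above this point, z up). For the acorn.
- mark_mid (a point): The focal mark: a black collar (22 mm across, 8 mm tall) on the focus post with a thin pointer (4 mm thick, standing out 31 mm from the post's axis towards the slices). Point: on the post's axis at the mid-height of collar and pointer. Its height varies from 115 to 165 mm above the table; stiff friction holds it (8 N moves it).
- lens_center (a point): Centre of the reading lens: clear glass in a steel ring 72 mm across and 10 mm thick. Point: on the lens axis at mid-thickness of the ring (5 mm above its underside). z is the lens axis (up); x points away from the handle.
- lens_grip (a point): Place to hold the lens, on its straight black handle: 64 mm behind the lens centre (along -x of the lens), 7 mm above the handle's underside. The handle is 16 mm wide and 14 mm high, flat-sided, its underside in line with the ring's, running from 33 to 145 mm behind the lens centre; same axes as the lens.
- lens: The same lens, 80 g, balancing about 44 mm behind the lens centre; origin on the lens axis at the underside of the ring.
- rest: Low wooden rest fixed to the table, on which the lens lies: two cross bars 26 mm high, each 16 mm thick, under the ring's centre (74 mm wide) and under the far part of the handle (50 mm wide), 127 mm apart, joined by a strip 24 mm wide and 6 mm high; between the bars the handle is free, 20 mm above the strip. Origin at the centre of its underside; x runs along the lens, which points the same way.
- tin: Bystander: closed steel tin, 72 mm across, 100 mm tall; origin at its underside.
- tealight: Bystander: tealight in an aluminium cup, 38 mm across, 14 mm tall, its wick standing 5 mm higher; origin at its underside.
- pinecone: Bystander: pine cone standing on its base, 49 mm across, 54 mm tall; origin at its underside.
Mind the look-alikes: they are no part of the job. Leave any purple look-alike of the walnut alone.

How it is judged:
By the outcome, as a careful person would: the job done as asked, in the order asked, and still so for the second after the job is handed in, while the arm keeps its last pose, push and grip.
It also fails if it takes over 61 s, if anything falls off the work surface, if the arm or the gripper's body presses on something with over 40 N, if the wrist force passes 120 N, or if a joint passes its speed limit or range.

## Working session

There is one attempt and no reset: what is moved stays moved. The work goes in short steps, Python scripts to look and compute and a tool call to move; the robot and the scene stay as the last step left them, time stands still between calls to the robot, and variables do not carry over. Pictures are saved under pics/ and viewed, and the job is handed in when it is done.

Besides the shell and the picture viewer there is one more tool, called after "Request:" as name(argument=value, ...) on one line, values as JSON. drive_tool: Moves the arm, as the interface text tells. Its arguments: {"type":"object","properties":{"delta_pos":{"type":"array","items":{"type":"array","items":{"type":"number"}}},"rot":{"type":"array","items":{"type":"array","items":{"type":"number"}}},"gripper":{"type":"number"}},"required":["delta_pos","rot"]}

```bash
ls; mkdir -p pics
python3 - <<'E'
from plant import r, imaging
import cv2
o=r.get_obs(); print(o)
for n in ("scene","top","wrist"):
    c=imaging.get_calibration(n); print(n,c)
    im=imaging.read_camera(n); cv2.imwrite(f"pics/{n}0.png",im[:,:,::-1])
E
```

```text
pics
{'time': 0.0, 'joints': array([-1.13000183e+00,  3.20319160e-01,  1.56567480e+00, -3.04174958e-05,
        1.25741933e+00, -2.00120676e-02]), 'joint_velocities': array([-0.00036569, -0.0011123 , -0.00133278,  0.00117193,  0.0012428 ,
        0.00217598]), 'joint_torque': array([-7.31764594e-04, -4.12457299e+01, -2.31970918e+01,  7.24018039e-02,
        4.55856230e-02, -1.57413178e-04]), 'ee_pos': array([ 0.25546818, -0.5145991 ,  0.23210625]), 'ee_rot': array([-0.16162969,  0.68904736, -0.68779264,  0.16134083]), 'ft_force': array([-0.08862377,  0.1272572 ,  1.08629888]), 'wrist_torque': array([0.01446016, 0.0659972 , 0.04435874]), 'grip_width': 0.09114526921289628}
scene {'fx': 428.7367371145308, 'fy': 428.7367371145308, 'cx': 275.99515246555944, 'cy': 210.57197273626423, 'eye': array([ 1.05405136, -0.09383017,  0.92369403]), 'rotation': array([0.21196761, 0.16615968, 0.5984968 , 0.75449471])}
top {'fx': 466.177635083165, 'fy': 466.177635083165, 'cx': 275.4709306670783, 'cy': 213.0722248351917, 'eye': array([ 0.40206632, -0.00320927,  1.044959  ]), 'rotation': array([-0.06661702,  0.07252502,  0.71040719, -0.69686722])}
wrist {'fx': 347.57205779653026, 'fy': 347.57205779653026, 'cx': 282.41072045459396, 'cy': 209.45067378627917, 'eye': array([ 0.32490052, -0.48217998,  0.38349328]), 'rotation': array([-0.11605161,  0.07312705, -0.52183036,  0.84194865])}
```

View pics/scene0.png

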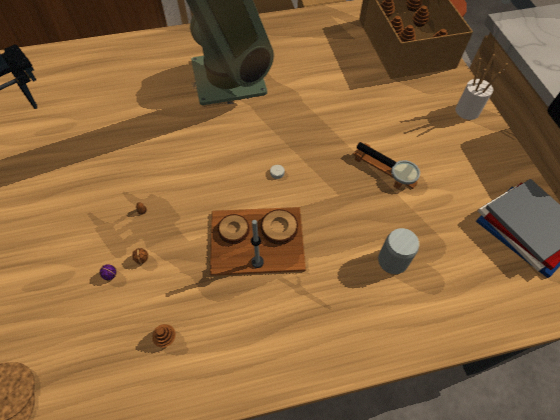

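View pics/top0.png

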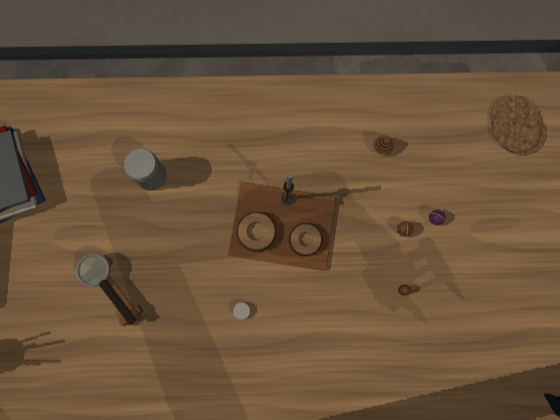

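View pics/wrist0.png

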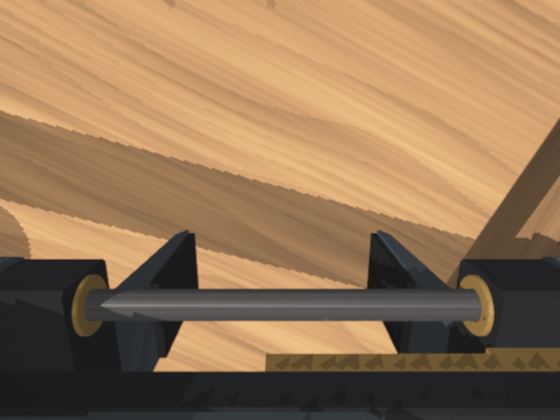

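```bash
cat > h.py <<'E'
from plant import r, imaging
import cv2, numpy as np
from scipy.spatial.transform import Rotation as R
def ray(c,u,v):
    d=np.array([(u-c['cx'])/c['fx'],-(v-c['cy'])/c['fy'],-1.0])
    return np.array(c['eye']),R.from_quat(c['rotation']).apply(d)
def plane(c,u,v,z):
    e,d=ray(c,u,v); return e+d*(z-e[2])/d[2]
def proj(c,p):
    q=R.from_quat(c['rotation']).inv().apply(np.array(p)-c['eye'])
    return np.array([c['cx']+c['fx']*q[0]/-q[2], c['cy']-c['fy']*q[1]/-q[2]])
def tri(c1,p1,c2,p2):
    e1,d1=ray(c1,*p1);e2,d2=ray(c2,*p2)
    d1/=np.linalg.norm(d1);d2/=np.linalg.norm(d2)
    t=np.linalg.lstsq(np.c_[d1,-d2],e2-e1,rcond=None)[0]
    a=e1+t[0]*d1;b=e2+t[1]*d2
    return (a+b)/2,np.linalg.norm(a-b)
def tool(p):
    "world point -> shift in tool axes from current measured pose"
    o=r.get_obs(); return R.from_quat(o['ee_rot']).inv().apply(np.array(p)-o['ee_pos'])
E
python3 - <<'E'
import cv2, numpy as np
t=cv2.imread('pics/top0.png'); s=cv2.imread('pics/scene0.png')
def crop(im,x,y,w,h,k): return cv2.resize(im[y:y+h,x:x+w],None,fx=k,fy=k,interpolation=cv2.INTER_CUBIC)
a=crop(t,380,200,80,110,4); b=crop(s,90,190,80,110,4)
cv2.imwrite('pics/c1.png',np.hstack([a,b]))
a=crop(t,225,165,120,110,4); b=crop(t,65,245,80,88,5)
cv2.imwrite('pics/c2.png',np.vstack([np.hstack([a[:,:400],b[:440,:400]])]))
a=crop(s,200,200,120,80,5)
cv2.imwrite('pics/c3.png',a)
a=crop(s,345,130,90,65,7)
cv2.imwrite('pics/c4.png',a)
E
```

```text
(no output)
```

View pics/c1.png

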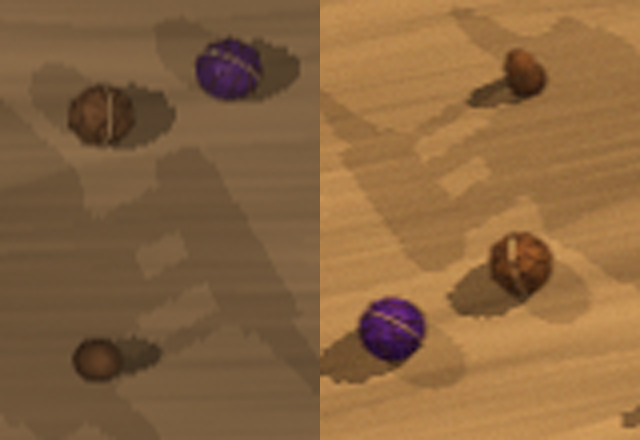

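View pics/c2.png

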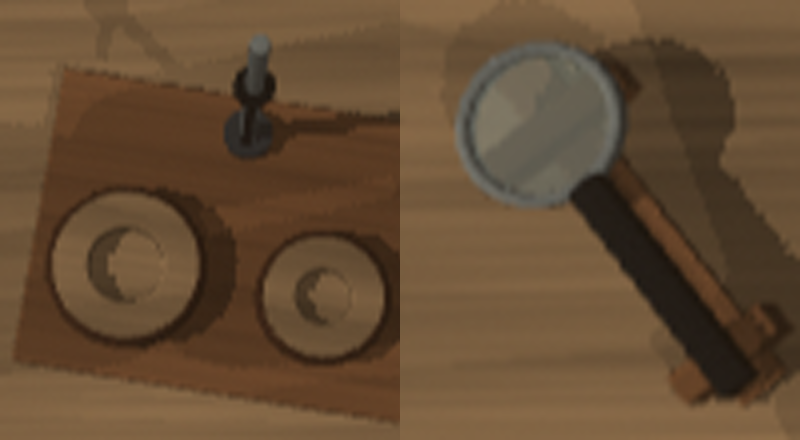

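View pics/c3.png

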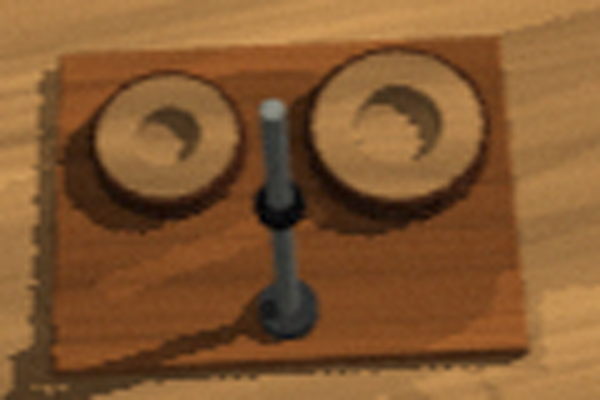

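View pics/c4.png

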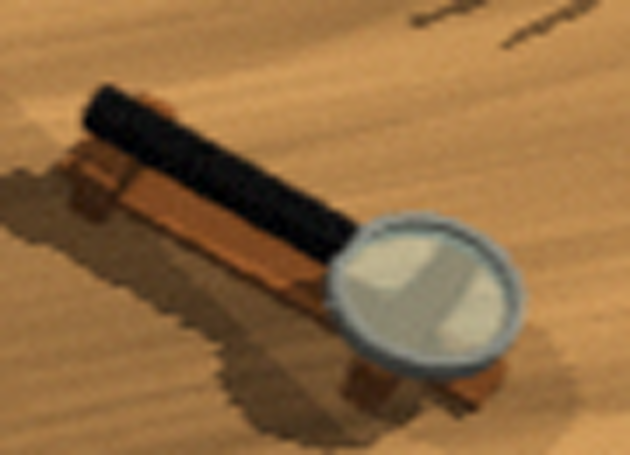

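```bash
cat > m.py <<'E'
from h import *
t=cv2.imread('pics/top0.png'); s=cv2.imread('pics/scene0.png')
ct=imaging.get_calibration('top'); cs=imaging.get_calibration('scene')
def blob(im,roi,f,name=None):
    x,y,w,h=roi; c=im[y:y+h,x:x+w]; hsv=cv2.cvtColor(c,cv2.COLOR_BGR2HSV).astype(int)
    m=f(c.astype(int),hsv).astype(np.uint8)
    n,l,st,ce=cv2.connectedComponentsWithStats(m)
    i=1+np.argmax(st[1:,4]); mm=(l==i).astype(np.uint8)
    cn=max(cv2.findContours(mm,cv2.RETR_EXTERNAL,cv2.CHAIN_APPROX_NONE)[0],key=cv2.contourArea)
    cn=cn+np.array([x,y]); return cn,mm
def ctr(cn):
    e=cv2.fitEllipse(cn); return e
for nm,im,roi in (('wal_t',t,(390,215,28,28)),('aco_t',t,(394,280,20,20)),('wal_s',s,(128,243,26,26)),('aco_s',s,(132,198,20,20)),('big_t',t,(230,205,50,52)),('sm_t',t,(284,218,42,42)),('big_s',s,(258,205,46,46)),('sm_s',s,(215,210,36,40))):
    x,y,w,h=roi; c=im[y:y+h,x:x+w]; hsv=cv2.cvtColor(c,cv2.COLOR_BGR2HSV)
    print(nm, 'center',hsv[h//2,w//2],'row', [tuple(int(q) for q in v) for v in hsv[h//2,::3]])
E
python3 m.py
```

```text
wal_t center [ 13 152  92] row [(16, 121, 124), (16, 123, 110), (16, 123, 110), (13, 151, 86), (13, 150, 104), (13, 155, 92), (14, 147, 73), (13, 156, 67), (16, 125, 86), (16, 123, 87)]
aco_t center [ 13 155  97] row [(16, 123, 108), (16, 122, 107), (13, 154, 71), (13, 155, 92), (13, 154, 96), (13, 155, 61), (16, 126, 67)]
wal_s center [ 13 189 132] row [(16, 147, 192), (15, 153, 123), (12, 180, 95), (13, 175, 105), (12, 183, 121), (13, 192, 106), (14, 194, 92), (16, 147, 161), (16, 145, 172)]
aco_s center [ 13 174  91] row [(16, 149, 175), (16, 147, 167), (13, 204, 75), (12, 185, 80), (13, 187, 94), (16, 147, 154), (16, 147, 154)]
big_t center [ 16 121 120] row [(16, 122, 115), (13, 154, 88), (13, 153, 70), (15, 121, 124), (16, 119, 122), (15, 120, 121), (16, 123, 79), (15, 124, 80), (16, 122, 119), (16, 122, 121), (16, 122, 119), (16, 121, 122), (15, 122, 128), (16, 121, 118), (16, 121, 118), (13, 161, 46), (14, 157, 57)]
sm_t center [ 16 122 113] row [(13, 157, 81), (13, 154, 81), (14, 145, 72), (15, 120, 113), (16, 121, 114), (15, 128, 72), (16, 124, 97), (16, 122, 113), (16, 121, 114), (15, 121, 116), (15, 120, 121), (15, 121, 120), (16, 123, 116), (13, 159, 61)]
big_s center [ 15 146 176] row [(13, 215, 57), (13, 193, 33), (16, 150, 167), (16, 146, 166), (16, 151, 166), (16, 150, 177), (16, 144, 179), (16, 147, 179), (16, 151, 177), (16, 148, 102), (16, 145, 162), (15, 148, 162), (16, 146, 161), (11, 188, 92), (13, 189, 116), (15, 149, 171)]
sm_s center [ 16 149 166] row [(13, 201, 61), (13, 231, 42), (15, 149, 164), (16, 150, 161), (16, 149, 174), (17, 148, 165), (16, 149, 166), (16, 153, 95), (16, 146, 141), (15, 147, 154), (16, 151, 150), (10, 187, 71)]
```

```bash
cat > m2.py <<'E'
import contextlib,io
with contextlib.redirect_stdout(io.StringIO()):
    from m import *
def E(cn): 
    e=cv2.fitEllipse(cn); return np.array(e[0]),np.round(e[1],1)
hi=lambda T:(lambda c,h:(h[:,:,1]>T)&(h[:,:,0]<16))
lo=lambda T:(lambda c,h:(h[:,:,1]<T))
def both(nm,rt,rs,ft,fs,z):
    a,sa=E(blob(t,rt,ft)[0]); b,sb=E(blob(s,rs,fs)[0])
    p,g=tri(ct,a,cs,b)
    print(nm,a.round(1),sa,b.round(1),sb,'tri',(p*1e3).round(1),'gap',round(g*1e3,1),'planes',(plane(ct,*a,z)*1e3).round(1),(plane(cs,*b,z)*1e3).round(1))
both('walnut',(390,215,28,28),(128,243,26,26),hi(137),hi(166),.019)
both('acorn',(394,280,20,20),(132,198,20,20),hi(137),hi(166),.017)
both('big',(230,208,48,50),(258,207,42,38),lo(137),lo(168),.032)
both('small',(285,220,40,38),(217,213,33,28),lo(137),lo(168),.030)
both('lens',(70,245,45,45),(385,155,40,38),lo(100),lo(110),.031)
ft=lambda c,h:(h[:,:,2]<40); 
for nm,im,c,roi in (('t',t,ct,(95,270,50,60)),('s',s,cs,(345,135,60,50))):
    cn,_=blob(im,roi,ft); rr=cv2.minAreaRect(cn); bp=cv2.boxPoints(rr)
    print('handle',nm,rr, [(plane(c,*q,.038)*1e3).round(0)[:2].tolist() for q in bp])
print('tin/tea/cone')
E
python3 m2.py
```

```text
walnut [402.  228.6] [ 9.5 13.7] [140.1 255.6] [13.6 14.4] tri [ 566.6 -298.9   15.9] gap 4.5 planes [ 566.2 -295.6   19. ] [ 567.8 -300.4   19. ]
acorn [404.  289.6] [ 9.1 11.8] [140.4 207.9] [ 8.1 10.8] tri [ 432.  -292.3   12.1] gap 0.0 planes [ 431.8 -290.9   17. ] [ 435.3 -291.2   17. ]
big [256.  230.7] [35.9 36.2] [278.8 225. ] [29.9 34.1] tri [566.3  30.1  27.8] gap 0.1 planes [565.6  29.9  32. ] [568.6  29.5  32. ]
small [305.4 238.7] [29.3 29.7] [232.8 227. ] [23.9 28.3] tri [546.5 -78.3  27.6] gap 0.6 planes [546.1 -78.4  30. ] [547.8 -78.   30. ]
lens [ 93.5 270.7] [33.3 38.3] [403.3 170.5] [22.2 36.7] tri [484.7 380.5  32.2] gap 1.1 planes [484.9 381.6  31. ] [483.9 380.5  31. ]
handle t ((117.59037780761719, 301.5494384765625), (51.588157653808594, 8.263309478759766), 52.65065002441406) [[457.0, 366.0], [467.0, 353.0], [380.0, 283.0], [370.0, 296.0]]
handle s ((375.5283203125, 154.84906005859375), (40.98826599121094, 6.993258476257324), 29.05460548400879) [[390.0, 282.0], [372.0, 298.0], [457.0, 367.0], [474.0, 351.0]]
tin/tea/cone
```

Run:
```python
from m2 import *
o=r.get_obs(); print(R.from_quat(o['ee_rot']).as_matrix().round(3)); c=imaging.get_calibration('wrist')
print('cam in tool',R.from_quat(o['ee_rot']).inv().apply(c['eye']-o['ee_pos']).round(3), 'cam look in tool',R.from_quat(o['ee_rot']).inv().apply(R.from_quat(c['rotation']).apply([0,0,-1])).round(3))
dk=lambda c,h:(h[:,:,2]<38)
for nm,im,roi in (('t',t,(275,165,30,50)),('s',s,(245,215,25,60))):
    x,y,w,h=roi; v=cv2.cvtColor(im,cv2.COLOR_BGR2HSV)[y:y+h,x:x+w]
    cv2.imwrite(f'pics/post_{nm}.png',cv2.resize(im[y:y+h,x:x+w],None,fx=11,fy=11,interpolation=cv2.INTER_NEAREST))
a=cv2.imread('pics/post_t.png');b=cv2.imread('pics/post_s.png')
H=590;cv2.imwrite('pics/post.png',np.hstack([cv2.resize(a,(int(a.shape[1]*550/a.shape[0]),550)),cv2.resize(b,(int(b.shape[1]*550/b.shape[0]),550))]))
```

```text
walnut [402.  228.6] [ 9.5 13.7] [140.1 255.6] [13.6 14.4] tri [ 566.6 -298.9   15.9] gap 4.5 planes [ 566.2 -295.6   19. ] [ 567.8 -300.4   19. ]
acorn [404.  289.6] [ 9.1 11.8] [140.4 207.9] [ 8.1 10.8] tri [ 432.  -292.3   12.1] gap 0.0 planes [ 431.8 -290.9   17. ] [ 435.3 -291.2   17. ]
big [256.  230.7] [35.9 36.2] [278.8 225. ] [29.9 34.1] tri [566.3  30.1  27.8] gap 0.1 planes [565.6  29.9  32. ] [568.6  29.5  32. ]
small [305.4 238.7] [29.3 29.7] [232.8 227. ] [23.9 28.3] tri [546.5 -78.3  27.6] gap 0.6 planes [546.1 -78.4  30. ] [547.8 -78.   30. ]
lens [ 93.5 270.7] [33.3 38.3] [403.3 170.5] [22.2 36.7] tri [484.7 380.5  32.2] gap 1.1 planes [484.9 381.6  31. ] [483.9 380.5  31. ]
handle t ((117.59037780761719, 301.5494384765625), (51.588157653808594, 8.263309478759766), 52.65065002441406) [[457.0, 366.0], [467.0, 353.0], [380.0, 283.0], [370.0, 296.0]]
handle s ((375.5283203125, 154.84906005859375), (40.98826599121094, 6.993258476257324), 29.05460548400879) [[390.0, 282.0], [372.0, 298.0], [457.0, 367.0], [474.0, 351.0]]
tin/tea/cone
[[-0.896 -0.001  0.445]
 [-0.445  0.001 -0.896]
 [ 0.    -1.    -0.001]]
cam in tool [-0.077 -0.151  0.002] cam look in tool [ 0.272  0.962 -0.   ]
```

View pics/post.png

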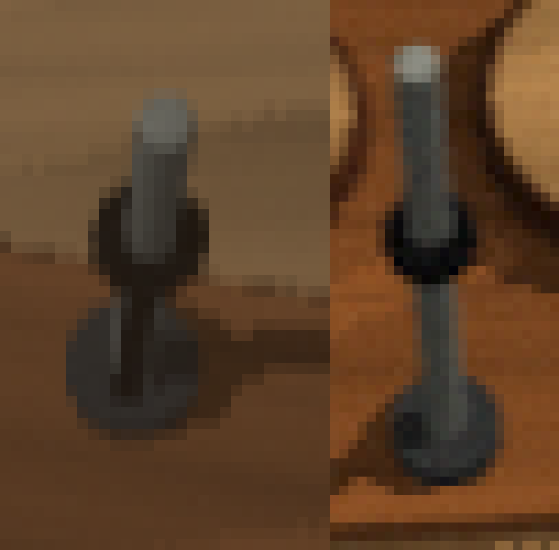

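```bash
cat >> h.py <<'E'
def go(p,th=None,rows=None):
    "print shift in tool axes and turn about tool y to reach world p with tool-x yaw th (deg)"
    o=r.get_obs(); M=R.from_quat(o['ee_rot']).as_matrix(); d=M.T@(np.array(p)-o['ee_pos'])
    s=f"t={o['time']:.2f} at {(o['ee_pos']*1e3).round(1)} shift {(d*1e3).round(1)} mm"
    yaw=np.degrees(np.arctan2(M[1,0],M[0,0]))
    s+=f" yaw {yaw:.1f}"
    rv=np.zeros(3)
    if th is not None:
        x=np.array([np.cos(np.radians(th)),np.sin(np.radians(th)),0]);y=np.array([0,0,-1.]);T=np.c_[x,y,np.cross(x,y)]
        rv=R.from_matrix(M.T@T).as_rotvec(); s+=f" rot {rv.round(4)}"
    print(s,'| F',o['ft_force'].round(2),'w',round(o['grip_width']*1e3,1),'j6 %.2f'%o['joints'][5])
E
python3 - <<'E'
from h import *
ct=imaging.get_calibration('top'); cs=imaging.get_calibration('scene')
for n,a,b in (('top',(289.8,175.9),(254.5,221.8)),('collar',(288.5,186.6),(255.9,241.2)),('foot',(287.1,198.4),(257.7,262.1)),('walnut',(405,228.7),(140.2,255.8)),('purple',(437,217.3),(108.2,272)),('tealight',(242,311),(277,172)),('cone',(384,146),(163,335))):
    p,g=tri(ct,a,cs,b); print(n,(p*1e3).round(1),round(g*1e3,1))
go([.566,-.301,.14],-68)
E
```

```text
top [641.8 -39.1 199.3] 2.5
collar [642.2 -39.5 117.7] 2.4
foot [642.1 -39.6  11.6] 3.1
walnut [ 566.4 -302.1   16. ] 2.2
purple [ 590.9 -375.9   16.3] 2.6
tealight [393.3  65.1   1.3] 3.2
cone [ 762.  -268.2   14.5] 2.1
t=0.15 at [ 255.5 -514.7  232.3] shift [-373.1   92.4  -53.3] mm yaw -153.6 rot [ 1.100e-03 -1.494e+00 -9.000e-04] | F [0.16 0.08 0.17] w 91.2 j6 -0.02
```

Request:
drive_tool(delta_pos=[[-0.035,0.005,-0.005],[-0.07,0.01,-0.01],[-0.105,0.015,-0.015],[-0.14,0.02,-0.02],[-0.175,0.025,-0.025],[-0.21,0.03,-0.03],[-0.245,0.035,-0.035],[-0.28,0.04,-0.04]], rot=[[0,-0.12,0],[0,-0.24,0],[0,-0.36,0],[0,-0.48,0],[0,-0.6,0],[0,-0.72,0],[0,-0.84,0],[0,-0.96,0]])

```text
time: 0.82
ee_pos: [0.4898, -0.3534, 0.1924]
ee_rot: [-0.463, 0.535, -0.534, 0.463]
ft_force: [0.8, -0.6, -0.2]
grip_width: 0.0911
```

```bash
python3 -c "
from h import *
go([.566,-.301,.14],-68)"
```

```text
t=0.82 at [ 489.8 -353.4  192.4] shift [-62.8  52.4  67.9] mm yaw -98.2 rot [ 5.000e-04 -5.279e-01 -3.000e-04] | F [ 0.81 -0.56 -0.18] w 91.1 j6 -0.50
```

Request:
drive_tool(delta_pos=[[-0.012,0.01,0.014],[-0.026,0.02,0.028],[-0.038,0.03,0.042],[-0.05,0.042,0.056],[-0.063,0.052,0.068],[-0.063,0.052,0.068]], rot=[[0,-0.11,0],[0,-0.22,0],[0,-0.33,0],[0,-0.44,0],[0,-0.53,0],[0,-0.53,0]])

```text
time: 1.32
ee_pos: [0.5664, -0.2999, 0.1381]
ee_rot: [-0.586, 0.397, -0.394, 0.587]
ft_force: [-0.5, -0.9, 0.1]
grip_width: 0.091
```

Run:
```python
from h import *
go([.566,-.301,.053],-68)
c=imaging.get_calibration('wrist'); im=imaging.read_camera('wrist')[:,:,::-1].copy(); cv2.imwrite('pics/w1.png',im)
print(proj(c,[.566,-.302,.019]),proj(c,[.591,-.376,.019]))
```

```text
t=1.32 at [ 566.4 -299.9  138.1] shift [ 1.2 85.1 -0.6] mm yaw -68.0 rot [ 0.0016  0.0006 -0.0039] | F [-0.51 -0.94  0.07] w 91.0 j6 -0.89
[281.36292009 210.95978331] [276.15601175 297.31471768]
```

View pics/w1.png

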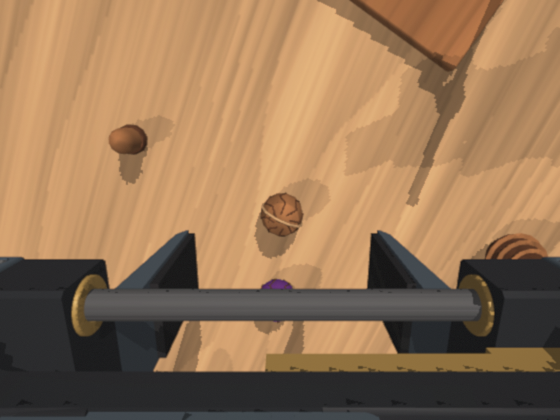

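Run:
```python
from h import *
c=imaging.get_calibration('wrist'); im=cv2.imread('pics/w1.png')
hsv=cv2.cvtColor(im,cv2.COLOR_BGR2HSV)
for nm,(x,y,w,h),z in (('walnut',(255,185,52,58),.019),('acorn',(105,118,46,40),.017)):
    m=((hsv[y:y+h,x:x+w,1]>162)&(hsv[y:y+h,x:x+w,0]<16)).astype(np.uint8)
    m=cv2.morphologyEx(m,cv2.MORPH_CLOSE,np.ones((5,5)))
    cn=max(cv2.findContours(m,cv2.RETR_EXTERNAL,cv2.CHAIN_APPROX_NONE)[0],key=cv2.contourArea)
    a,b=cv2.minEnclosingCircle(cn); a=np.array(a)+[x,y]; print(nm,a,b,(plane(c,*a,z)*1e3).round(1), cv2.boundingRect(cn+np.array([x,y])))
```

```text
Traceback (most recent call last):
ValueError: max() iterable argument is empty
```

Run:
```python
from h import *
c=imaging.get_calibration('wrist'); im=cv2.imread('pics/w1.png')
hsv=cv2.cvtColor(im,cv2.COLOR_BGR2HSV)
print(hsv[215,255:308:3,:2].tolist())
for nm,(x,y,w,h),z in (('walnut',(255,185,52,56),.019),('acorn',(105,118,46,40),.017)):
    q=hsv[y:y+h,x:x+w]; T=cv2.threshold(q[:,:,1],0,255,cv2.THRESH_OTSU)[0]
    m=(q[:,:,1]>T).astype(np.uint8)
    m=cv2.morphologyEx(m,cv2.MORPH_CLOSE,np.ones((5,5)))
    cn=max(cv2.findContours(m,cv2.RETR_EXTERNAL,cv2.CHAIN_APPROX_NONE)[0],key=cv2.contourArea)
    a,b=cv2.minEnclosingCircle(cn); a=np.array(a)+[x,y]; print(nm,T,a,b,(plane(c,*a,z)*1e3).round(1), cv2.boundingRect(cn+np.array([x,y])))
```

```text
[[16, 114], [15, 118], [13, 136], [13, 143], [13, 139], [15, 118], [14, 128], [12, 148], [12, 148], [12, 151], [12, 151], [12, 149], [13, 149], [12, 149], [12, 149], [12, 145], [15, 121], [15, 119]]
walnut 132.0 [281.62162209 213.94594574] 21.216745376586914 [ 566.3 -306.1   19. ] (261, 193, 42, 43)
acorn 131.0 [127. 140.] 18.43918800354004 [ 433.1 -295.8   17. ] (109, 125, 37, 29)
```

```bash
python3 -c "
from h import *
go([.566,-.304,.033],-68)"
```

```text
t=1.37 at [ 565.4 -301.2  139.2] shift [  3.1 106.2  -0.3] mm yaw -68.2 rot [ 0.0022 -0.0029 -0.0025] | F [-0.35 -0.64 -0.21] w 91.4 j6 -0.89
```

Request:
drive_tool(delta_pos=[[0.003,0.03,0],[0.003,0.06,0],[0.003,0.09,0],[0.003,0.106,0],[0.003,0.106,0]], rot=[[0,0,0],[0,0,0],[0,0,0],[0,0,0],[0,0,0]])

```text
time: 1.78
ee_pos: [0.5633, -0.3049, 0.0315]
ee_rot: [0.585, -0.4, 0.395, -0.585]
ft_force: [0.0, 0.2, -0.1]
grip_width: 0.0909
```

Run:
```python
from h import *
go([.566,-.304,.033],-68)
im=imaging.read_camera('wrist')[:,:,::-1].copy(); cv2.imwrite('pics/w2.png',im)
```

```text
t=1.78 at [ 563.3 -304.9   31.5] shift [ 0.2 -1.6  2.8] mm yaw -68.4 rot [ 0.0052 -0.0063 -0.0058] | F [ 0.04  0.22 -0.14] w 90.9 j6 -0.89
```

View pics/w2.png

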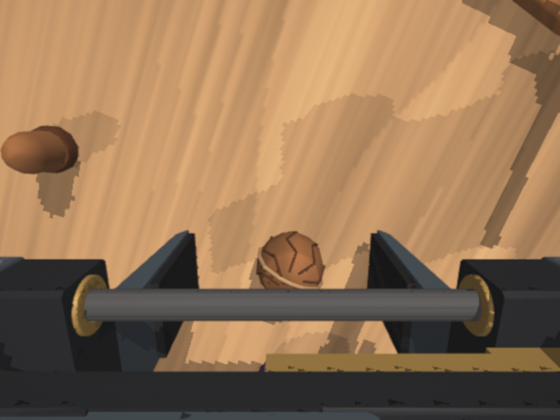

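Run:
```python
from h import *
c=imaging.get_calibration('wrist');o=r.get_obs();M=R.from_quat(o['ee_rot']).as_matrix()
go([.566,-.304,.033],-68)
f=lambda v:proj(c,o['ee_pos']+M@np.array(v)).round(1)
print('tips', f([0,.019,.0455]),f([0,.019,-.0455]),f([.016,.019,.0455]),f([-.016,.019,.0455]))
for dx in(-.005,0,.005): print('walnut c',f([dx,.0135,0]),'top',f([dx,-.005,0]), 'far edge',f([dx+.017,.0135,0]))
```

```text
t=1.83 at [ 564.8 -305.6   33.8] shift [-1.   0.8  1.7] mm yaw -68.3 rot [ 0.0026 -0.006  -0.0026] | F [-0.66 -0.29 -0.15] w 91.6 j6 -0.89
tips [368.3 258.8] [196.6 258.8] [366.3 286.1] [370.3 230.3]
walnut c [282.4 254.1] top [282.4 270. ] far edge [282.4 284.2]
walnut c [282.4 263.1] top [282.4 279.9] far edge [282.4 292.8]
walnut c [282.4 272. ] top [282.4 289.6] far edge [282.4 301.2]
```

Request:
drive_tool(delta_pos=[[0,0,0.004],[0,0,0.004],[0,0,0.004]], rot=[[0,0,0],[0,0,0],[0,0,0]])

```text
time: 2.08
ee_pos: [0.5714, -0.3046, 0.0371]
ee_rot: [-0.585, 0.395, -0.398, 0.585]
ft_force: [0.0, 0.4, 0.3]
grip_width: 0.0911
```

Request:
drive_tool(delta_pos=[[0,0,0],[0,0,0],[0,0,0],[0,0,0],[0,0,0],[0,0,0],[0,0,0],[0,0,0]], rot=[[0,0,0],[0,0,0],[0,0,0],[0,0,0],[0,0,0],[0,0,0],[0,0,0],[0,0,0]], gripper=1)

```text
time: 2.75
ee_pos: [0.5702, -0.3039, 0.0349]
ee_rot: [0.585, -0.397, 0.397, -0.585]
ft_force: [-0.3, 0.1, -0.6]
grip_width: 0.0406
```

Run:
```python
from h import *
go([.566,-.304,.033],-68)
im=imaging.read_camera('wrist')[:,:,::-1].copy(); cv2.imwrite('pics/w3.png',im)
```

```text
t=2.75 at [ 570.2 -303.9   34.9] shift [-1.4  1.9 -3.9] mm yaw -68.2 rot [ 0.0001 -0.004   0.    ] | F [-0.31  0.13 -0.6 ] w 40.6 j6 -0.89
```

View pics/w3.png

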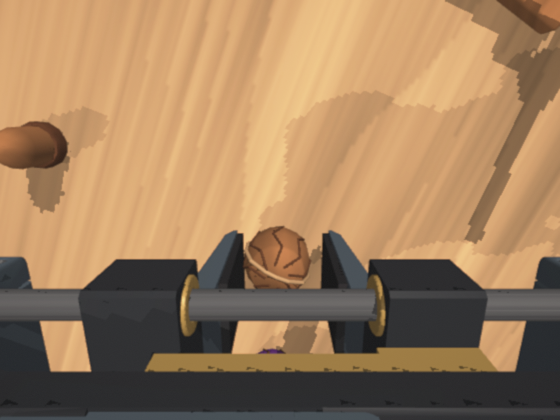

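Request:
drive_tool(delta_pos=[[0,0.001,-0.001],[0,0.001,-0.001],[0,0.001,-0.001],[0,0.001,-0.001],[0,0.001,-0.001]], rot=[[0,0,0],[0,0,0],[0,0,0],[0,0,0],[0,0,0]])

```text
time: 3.22
ee_pos: [0.57, -0.3042, 0.0347]
ee_rot: [-0.585, 0.396, -0.397, 0.586]
ft_force: [1.6, 2.2, 5.2]
grip_width: 0.032
```

Run:
```python
from h import *
go([.566,-.304,.15],-68)
```

```text
t=3.22 at [ 570.  -304.2   34.7] shift [  -1.6 -115.3   -3.5] mm yaw -68.2 rot [-0.0016 -0.0041  0.001 ] | F [1.63 2.25 5.24] w 32.0 j6 -0.89
```

Request:
drive_tool(delta_pos=[[0,0,0],[0,0,0],[0,-0.002,0],[0,-0.005,0]], rot=[[0,0,0],[0,0,0],[0,0,0],[0,0,0]])

```text
time: 3.55
ee_pos: [0.5683, -0.3042, 0.0382]
ee_rot: [0.586, -0.397, 0.396, -0.585]
ft_force: [0.5, -1.2, -0.7]
grip_width: 0.0327
```

Run:
```python
from h import *
go([.566,-.304,.15],-68)
im=imaging.read_camera('wrist')[:,:,::-1].copy(); cv2.imwrite('pics/w4.png',im)
```

```text
t=3.55 at [ 568.3 -304.2   38.2] shift [  -1.1 -111.8   -2.3] mm yaw -68.2 rot [ 0.002  -0.0036 -0.0013] | F [ 0.49 -1.25 -0.66] w 32.7 j6 -0.89
```

View pics/w4.png

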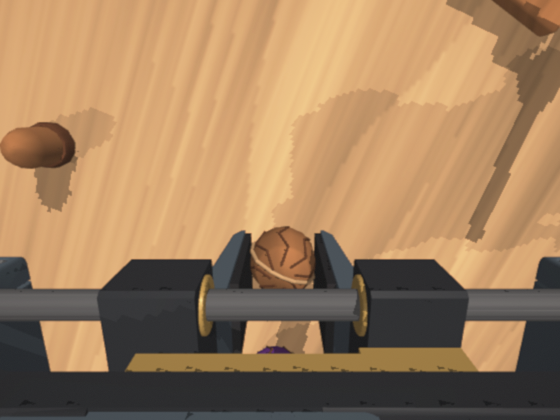

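Request:
drive_tool(delta_pos=[[0,-0.02,0],[0,-0.05,0],[0,-0.08,0],[0,-0.1,0],[0,-0.1,0]], rot=[[0,0,0],[0,0,0],[0,0,0],[0,0,0],[0,0,0]])

```text
time: 4.02
ee_pos: [0.5713, -0.3058, 0.1439]
ee_rot: [-0.585, 0.393, -0.4, 0.585]
ft_force: [0.5, -0.7, 0.2]
grip_width: 0.0325
```

Run:
```python
from h import *
go([.566,.0295,.12],-45)
im=imaging.read_camera('wrist')[:,:,::-1].copy(); cv2.imwrite('pics/w5.png',im)
```

```text
t=4.02 at [ 571.3 -305.8  143.9] shift [-313.5   22.2  119.4] mm yaw -68.2 rot [-0.0036 -0.4055  0.0082] | F [ 0.52 -0.66  0.24] w 32.5 j6 -0.89
```

View pics/w5.png

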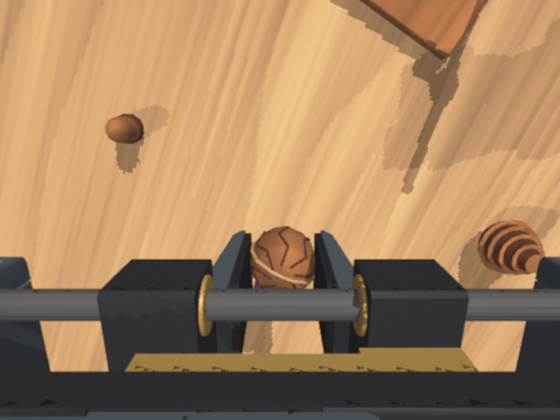

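Request:
drive_tool(delta_pos=[[-0.036,-0.012,0.01],[-0.072,-0.025,0.02],[-0.108,-0.035,0.03],[-0.144,-0.035,0.044],[-0.18,-0.035,0.058],[-0.216,-0.035,0.072],[-0.252,-0.035,0.088],[-0.288,-0.035,0.106]], rot=[[0,-0.05,0],[0,-0.1,0],[0,-0.15,0],[0,-0.2,0],[0,-0.25,0],[0,-0.3,0],[0,-0.35,0],[0,-0.4,0]])

```text
time: 4.73
ee_pos: [0.5591, 0.004, 0.1721]
ee_rot: [0.654, -0.273, 0.27, -0.652]
ft_force: [0.6, 0.5, -0.9]
grip_width: 0.0326
```

Run:
```python
from h import *
go([.566,.0295,.12],-45)
```

```text
t=4.73 at [559.1   4.  172.1] shift [-13.1  52.1  23.1] mm yaw -45.2 rot [ 0.0031 -0.0034 -0.0024] | F [ 0.64  0.47 -0.9 ] w 32.6 j6 -0.79
```

Request:
drive_tool(delta_pos=[[-0.013,0,0.023],[-0.013,0.02,0.023],[-0.013,0.04,0.023],[-0.013,0.052,0.023],[-0.013,0.052,0.023],[-0.013,0.052,0.023]], rot=[[0,0,0],[0,0,0],[0,0,0],[0,0,0],[0,0,0],[0,0,0]])

```text
time: 5.23
ee_pos: [0.5669, 0.0278, 0.1202]
ee_rot: [0.653, -0.274, 0.271, -0.652]
ft_force: [0.8, 0.1, -0.1]
grip_width: 0.0324
```

Run:
```python
from h import *
P=[]
go([.566,.0295,.055],-45)
c=imaging.get_calibration('wrist'); im=imaging.read_camera('wrist')[:,:,::-1].copy(); cv2.imwrite('pics/w6.png',im)
print(proj(c,[.566,.0295,.032]))
go([.566,.0295,.055],-45)
```

```text
t=5.23 at [566.9  27.8 120.2] shift [-1.6 65.2  0.8] mm yaw -45.3 rot [ 0.0032 -0.0053 -0.0026] | F [ 0.84  0.09 -0.08] w 32.4 j6 -0.75
[284.4628221  217.84592924]
t=5.28 at [567.7  27.7 121.3] shift [-2.4 66.3  0.1] mm yaw -45.3 rot [ 0.0013 -0.0056 -0.0009] | F [1.16 0.11 0.24] w 32.4 j6 -0.75
```

View pics/w6.png

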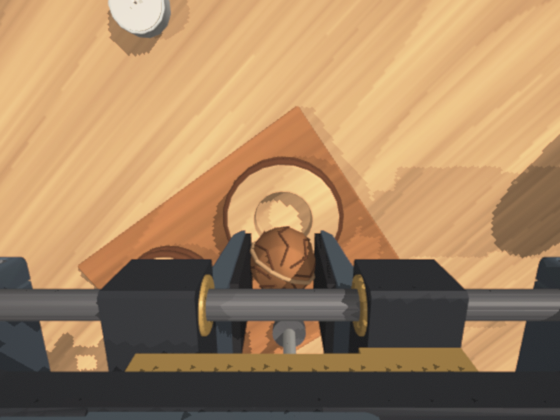

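Request:
drive_tool(delta_pos=[[0,0.02,0],[0,0.04,0],[0,0.055,0],[0,0.06,0],[0,0.062,0],[0,0.062,0]], rot=[[0,0,0],[0,0,0],[0,0,0],[0,0,0],[0,0,0],[0,0,0]])

```text
time: 5.78
ee_pos: [0.5686, 0.0278, 0.0605]
ee_rot: [-0.652, 0.272, -0.273, 0.653]
ft_force: [0.3, 0.5, -0.2]
grip_width: 0.0326
```

Run:
```python
from h import *
im=imaging.read_camera('wrist')[:,:,::-1].copy(); cv2.imwrite('pics/w7.png',im)
go([.566,.0295,.055],-45)
```

```text
t=5.83 at [568.9  27.8  60.9] shift [-3.2  5.9 -0.9] mm yaw -45.3 rot [-0.0014 -0.0055  0.0014] | F [-0.15 -0.13  0.05] w 32.5 j6 -0.75
```

View pics/w7.png

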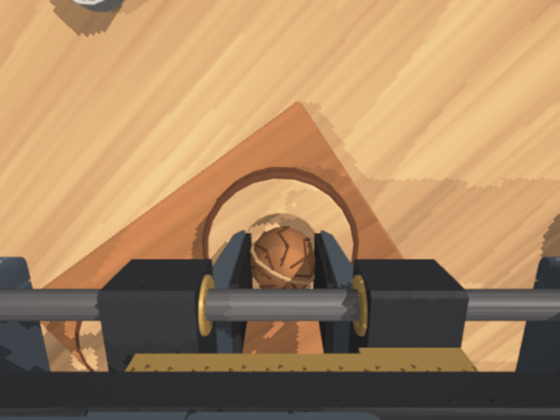

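Request:
drive_tool(delta_pos=[[0,0.002,-0.001],[0,0.003,-0.001],[0,0.004,-0.001],[0,0.005,-0.001],[0,0.005,-0.001]], rot=[[0,0,0],[0,0,0],[0,0,0],[0,0,0],[0,0,0]])

```text
time: 6.25
ee_pos: [0.5673, 0.0273, 0.0549]
ee_rot: [0.653, -0.272, 0.272, -0.653]
ft_force: [-0.0, 0.3, -0.1]
grip_width: 0.0329
```

Run:
```python
from h import *
go([.566,.0295,.055],-45)
```

```text
t=6.25 at [567.3  27.3  54.9] shift [-2.5 -0.1  0.6] mm yaw -45.3 rot [-0.     -0.0054  0.0001] | F [-0.    0.3  -0.14] w 32.9 j6 -0.75
```

Request:
drive_tool(delta_pos=[[0,0.001,0],[0,0.001,0],[0,0.001,0]], rot=[[0,0,0],[0,0,0],[0,0,0]])

```text
time: 6.5
ee_pos: [0.5675, 0.0272, 0.0546]
ee_rot: [-0.653, 0.272, -0.273, 0.653]
ft_force: [-0.6, 0.3, 6.0]
grip_width: 0.0326
```

Request:
drive_tool(delta_pos=[[0,-0.0005,0],[0,-0.0005,0],[0,-0.0005,0],[0,-0.0005,0],[0,-0.0005,0]], rot=[[0,0,0],[0,0,0],[0,0,0],[0,0,0],[0,0,0]], gripper=-0.3)

```text
time: 6.92
ee_pos: [0.5673, 0.0272, 0.0542]
ee_rot: [0.653, -0.272, 0.272, -0.652]
ft_force: [-0.1, 0.6, -0.3]
grip_width: 0.0591
```

Request:
drive_tool(delta_pos=[[0,-0.02,0],[0,-0.05,0],[0,-0.085,0],[0,-0.12,0],[0,-0.12,0]], rot=[[0,0,0],[0,0,0],[0,0,0],[0,0,0],[0,0,0]])

```text
time: 7.33
ee_pos: [0.5714, 0.0274, 0.1815]
ee_rot: [-0.651, 0.268, -0.277, 0.655]
ft_force: [0.7, -0.6, -0.3]
grip_width: 0.0595
```

Run:
```python
from h import *
c=imaging.get_calibration('wrist');im=imaging.read_camera('wrist')[:,:,::-1].copy(); cv2.imwrite('pics/w8.png',im)
go([.433,-.293,.15],-90)
print(c)
```

```text
t=7.38 at [569.8  27.3 178.4] shift [ 131.4   27.1 -322.7] mm yaw -45.3 rot [-0.0084  0.78    0.0033] | F [ 0.39 -0.48  0.14] w 59.3 j6 -0.75
{'fx': 347.57205779653026, 'fy': 347.57205779653026, 'cx': 282.41072045459396, 'cy': 209.45067378627917, 'eye': array([0.51599856, 0.08042905, 0.33207124]), 'rotation': array([-0.12890511, -0.05822497,  0.37576089,  0.91585866])}
```

View pics/w8.png

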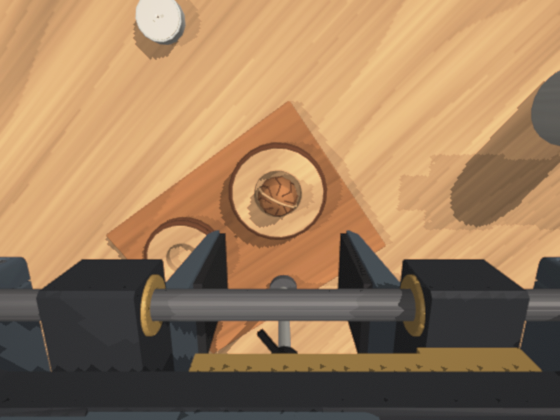

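Request:
drive_tool(delta_pos=[[0.013,0,-0.034],[0.026,0,-0.068],[0.04,0,-0.102],[0.053,0,-0.136],[0.067,0,-0.17],[0.08,0,-0.204],[0.094,0.01,-0.238],[0.108,0.02,-0.272]], rot=[[0,0.03,0],[0,0.06,0],[0,0.1,0],[0,0.13,0],[0,0.16,0],[0,0.2,0],[0,0.23,0],[0,0.26,0]])

```text
time: 8.05
ee_pos: [0.4486, -0.242, 0.1534]
ee_rot: [0.612, -0.355, 0.355, -0.611]
ft_force: [0.3, 0.3, -0.5]
grip_width: 0.0593
```

Run:
```python
from h import *
go([.433,-.293,.12],-60)
```

```text
t=8.05 at [ 448.6 -242.   153.4] shift [ 36.6  33.4 -38.8] mm yaw -60.3 rot [ 0.0004 -0.0049 -0.0006] | F [ 0.26  0.27 -0.49] w 59.3 j6 -1.04
```

Request:
drive_tool(delta_pos=[[0.015,0.012,-0.016],[0.03,0.024,-0.032],[0.037,0.033,-0.039],[0.037,0.033,-0.039],[0.037,0.033,-0.039]], rot=[[0,0,0],[0,0,0],[0,0,0],[0,0,0],[0,0,0]])

```text
time: 8.47
ee_pos: [0.434, -0.2916, 0.1204]
ee_rot: [-0.611, 0.356, -0.354, 0.612]
ft_force: [-0.1, -0.1, -0.1]
grip_width: 0.0593
```

Run:
```python
from h import *
go([.433,-.293,.031],-60)
c=imaging.get_calibration('wrist');im=imaging.read_camera('wrist')[:,:,::-1].copy(); cv2.imwrite('pics/w9.png',im)
go([.433,-.293,.031],-60)
print(proj(c,[.433,-.293,.0]),proj(c,[.433,-.293,.034]))
```

```text
t=8.47 at [ 434.  -291.6  120.4] shift [ 0.9 89.4 -1.5] mm yaw -60.3 rot [ 0.0007 -0.0046 -0.0028] | F [-0.13 -0.13 -0.06] w 59.3 j6 -1.13
t=8.52 at [ 434.6 -291.4  121.1] shift [ 0.7 90.1 -2.2] mm yaw -60.2 rot [ 0.     -0.0035 -0.0014] | F [0.75 0.35 0.72] w 59.1 j6 -1.13
[280.92844639 209.14834797] [280.68232708 221.81873506]
```

View pics/w9.png

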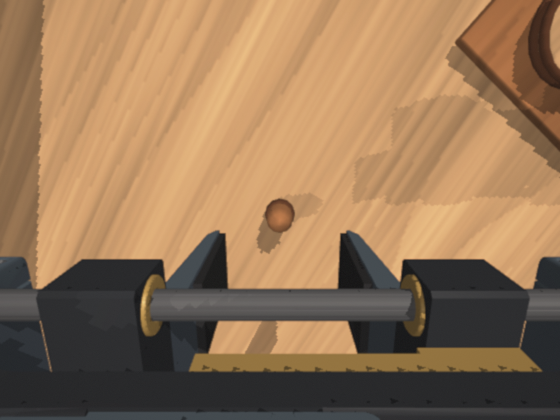

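Request:
drive_tool(delta_pos=[[0.001,0.03,-0.001],[0.001,0.06,-0.001],[0.001,0.08,-0.001],[0.001,0.09,-0.001],[0.001,0.09,-0.001],[0.001,0.09,-0.001]], rot=[[0,0,0],[0,0,0],[0,0,0],[0,0,0],[0,0,0],[0,0,0]])

```text
time: 9.02
ee_pos: [0.435, -0.2933, 0.0321]
ee_rot: [0.612, -0.354, 0.355, -0.612]
ft_force: [-0.6, -0.2, 1.5]
grip_width: 0.0594
```

Run:
```python
from h import *
c=imaging.get_calibration('wrist');im=imaging.read_camera('wrist')[:,:,::-1].copy(); cv2.imwrite('pics/w10.png',im)
go([.433,-.293,.031],-60)
```

```text
t=9.07 at [ 435.4 -293.8   32.7] shift [-1.9  1.7 -1.7] mm yaw -60.2 rot [-0.0011 -0.0027  0.0023] | F [ 0.48  0.04 -0.16] w 59.5 j6 -1.14
```

View pics/w10.png

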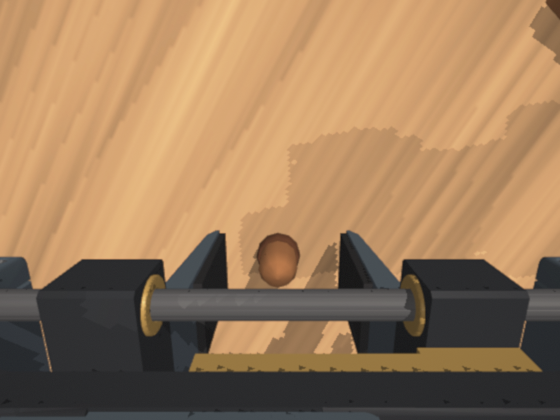

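Request:
drive_tool(delta_pos=[[0.002,0.001,-0.002],[0.002,0.001,-0.002],[0.002,0.001,-0.002]], rot=[[0,0,0],[0,0,0],[0,0,0]])

```text
time: 9.32
ee_pos: [0.4339, -0.297, 0.0314]
ee_rot: [0.612, -0.354, 0.355, -0.612]
ft_force: [0.8, -0.2, -0.6]
grip_width: 0.059
```

Request:
drive_tool(delta_pos=[[0,0,0],[0,0,0],[0,0,0],[0,0,0],[0,0,0],[0,0,0],[0,0,0],[0,0,0]], rot=[[0,0,0],[0,0,0],[0,0,0],[0,0,0],[0,0,0],[0,0,0],[0,0,0],[0,0,0]], gripper=1)

```text
time: 9.98
ee_pos: [0.4334, -0.2964, 0.0304]
ee_rot: [0.612, -0.355, 0.355, -0.612]
ft_force: [0.2, 0.2, -0.7]
grip_width: 0.019
```

Request:
drive_tool(delta_pos=[[0,0,0],[0,0,0],[0,0,0],[0,0,0]], rot=[[0,0,0],[0,0,0],[0,0,0],[0,0,0]])

```text
time: 10.32
ee_pos: [0.4334, -0.2964, 0.0305]
ee_rot: [0.612, -0.355, 0.355, -0.612]
ft_force: [0.0, -0.5, -0.5]
grip_width: 0.0183
```

Run:
```python
from h import *
c=imaging.get_calibration('wrist');im=imaging.read_camera('wrist')[:,:,::-1].copy(); cv2.imwrite('pics/w11.png',im)
go([.433,-.293,.031],-60)
```

```text
t=10.37 at [ 433.4 -296.4   30.5] shift [-3.2 -0.5  1.4] mm yaw -60.2 rot [ 0.     -0.0036  0.0001] | F [-0.48  0.18 -0.33] w 18.3 j6 -1.14
```

View pics/w11.png

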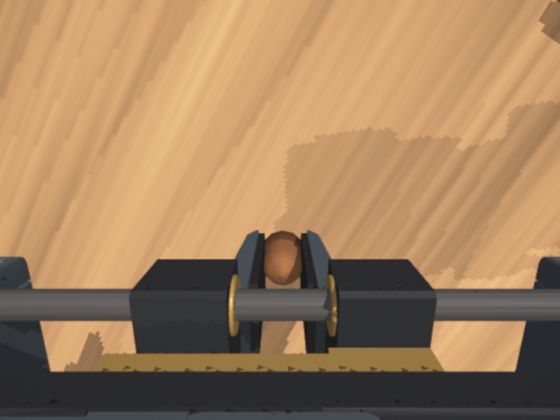

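Request:
drive_tool(delta_pos=[[0,-0.01,0],[0,-0.04,0],[0,-0.075,0],[0,-0.11,0],[0,-0.13,0],[0,-0.13,0]], rot=[[0,0,0],[0,0,0],[0,0,0],[0,-0.1,0],[0,-0.2,0],[0,-0.3,0]])

```text
time: 10.87
ee_pos: [0.4358, -0.2982, 0.1665]
ee_rot: [0.659, -0.254, 0.261, -0.658]
ft_force: [0.0, -0.1, 0.5]
grip_width: 0.0185
```

Run:
```python
from h import *
go([.5463,-.0783,.16],0)
```

```text
t=10.87 at [ 435.8 -298.2  166.5] shift [-68.1   6.  236.4] mm yaw -42.7 rot [ 0.0029 -0.7458  0.0112] | F [ 0.04 -0.07  0.46] w 18.5 j6 -1.45
```

Request:
drive_tool(delta_pos=[[-0.008,0,0.03],[-0.017,0,0.06],[-0.025,0,0.09],[-0.034,0,0.12],[-0.042,0,0.15],[-0.05,0,0.18],[-0.06,0,0.21],[-0.068,0,0.236]], rot=[[0,-0.1,0],[0,-0.2,0],[0,-0.3,0],[0,-0.4,0],[0,-0.5,0],[0,-0.6,0],[0,-0.7,0],[0,-0.75,0]])

```text
time: 11.53
ee_pos: [0.5453, -0.0756, 0.1613]
ee_rot: [-0.707, -0.002, 0.001, 0.707]
ft_force: [-0.5, -0.4, -0.6]
grip_width: 0.0187
```

Run:
```python
from h import *
go([.5463,-.0783,.12],0)
```

```text
t=11.53 at [545.3 -75.6 161.3] shift [ 1.  41.3 -2.7] mm yaw 0.2 rot [-0.0001  0.0039  0.001 ] | F [-0.5  -0.43 -0.59] w 18.7 j6 -1.73
```

Request:
drive_tool(delta_pos=[[0,0.015,-0.001],[0,0.035,-0.001],[0,0.05,-0.001],[0,0.056,-0.001],[0,0.056,-0.001],[0,0.056,-0.001]], rot=[[0,0,0],[0,0,0],[0,0,0],[0,0,0],[0,0,0],[0,0,0]])

```text
time: 12.03
ee_pos: [0.5449, -0.0787, 0.1051]
ee_rot: [0.707, -0.0, 0.001, -0.707]
ft_force: [0.4, -0.2, 0.2]
grip_width: 0.0182
```

Run:
```python
from h import *
go([.5463,-.0783,.0505],0)
c=imaging.get_calibration('wrist');im=imaging.read_camera('wrist')[:,:,::-1].copy(); cv2.imwrite('pics/w12.png',im)
o=r.get_obs();go([.5463,-.0783,.0505],0)
M=R.from_quat(o['ee_rot']).as_matrix();f=lambda v:proj(c,o['ee_pos']+M@np.array(v)).round(1)
print('pocket mouth',proj(c,[.5463,-.0783,.03]),'acorn tip',f([0,-.0035,0]),'mid',f([0,.0135,0]),'foot',f([0,.0305,0]), 'at mouth',f([0,o['ee_pos'][2]-.03,0]))
```

```text
t=12.03 at [544.9 -78.7 105.1] shift [ 1.3 54.6  0.4] mm yaw -0.1 rot [ 0.0002 -0.0009  0.0006] | F [ 0.36 -0.17  0.23] w 18.2 j6 -1.73
t=12.08 at [545.3 -78.8 105.6] shift [ 0.9 55.1  0.5] mm yaw -0.1 rot [ 0.0004 -0.0011  0.0019] | F [ 0.57  0.05 -0.18] w 18.4 j6 -1.73
pocket mouth [284.90405648 228.58818953] acorn tip [285.1 281.5] mid [284.9 266. ] foot [284.6 253.1] at mouth [284.2 227.4]
```

View pics/w12.png

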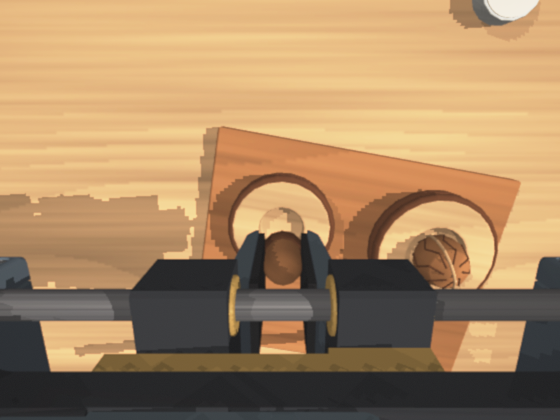

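Request:
drive_tool(delta_pos=[[0.001,0.015,-0.001],[0.001,0.03,-0.001],[0.001,0.042,-0.001],[0.001,0.048,-0.001],[0.001,0.049,-0.001],[0.001,0.049,-0.001]], rot=[[0,0,0],[0,0,0],[0,0,0],[0,0,0],[0,0,0],[0,0,0]])

```text
time: 12.58
ee_pos: [0.5462, -0.0797, 0.0561]
ee_rot: [0.707, 0.0, 0.001, -0.707]
ft_force: [0.2, 0.1, -0.6]
grip_width: 0.0183
```

Run:
```python
from h import *
c=imaging.get_calibration('wrist');im=imaging.read_camera('wrist')[:,:,::-1].copy(); cv2.imwrite('pics/w13.png',im)
go([.5463,-.0783,.0505],0)
```

```text
t=12.63 at [546.3 -79.7  56.3] shift [0.  5.8 1.4] mm yaw -0.1 rot [ 0.0003 -0.0009  0.0015] | F [-0.05 -0.96 -0.23] w 18.2 j6 -1.74
```

View pics/w13.png

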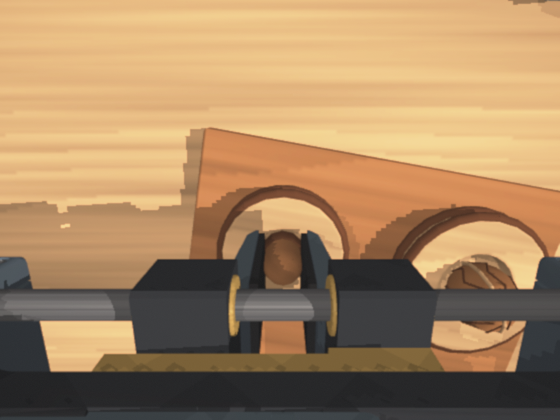

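Request:
drive_tool(delta_pos=[[-0.001,0.002,0],[-0.001,0.003,0],[-0.001,0.004,0],[-0.001,0.005,0],[-0.001,0.005,0]], rot=[[0,0,0],[0,0,0],[0,0,0],[0,0,0],[0,0,0]])

```text
time: 13.05
ee_pos: [0.546, -0.0797, 0.051]
ee_rot: [0.707, 0.001, 0.001, -0.707]
ft_force: [4.6, -0.7, 1.7]
grip_width: 0.0181
```

Request:
drive_tool(delta_pos=[[0.001,0,0],[0.001,0,0],[0.001,0,0]], rot=[[0,0,0],[0,0,0],[0,0,0]])

```text
time: 13.3
ee_pos: [0.5461, -0.0796, 0.0506]
ee_rot: [0.707, 0.0, 0.001, -0.707]
ft_force: [2.7, -1.3, 2.2]
grip_width: 0.0186
```

Run:
```python
from h import *
c=imaging.get_calibration('wrist');im=imaging.read_camera('wrist')[:,:,::-1].copy(); cv2.imwrite('pics/w14.png',cv2.resize(im[170:330,170:400],None,fx=3.4,fy=3.4))
go([.5463,-.0783,.0505],0)
```

```text
t=13.35 at [546.1 -79.6  50.6] shift [0.2 0.1 1.3] mm yaw -0.0 rot [ 0.0003 -0.0008  0.001 ] | F [ 3.72 -2.17  2.74] w 18.4 j6 -1.74
```

View pics/w14.png

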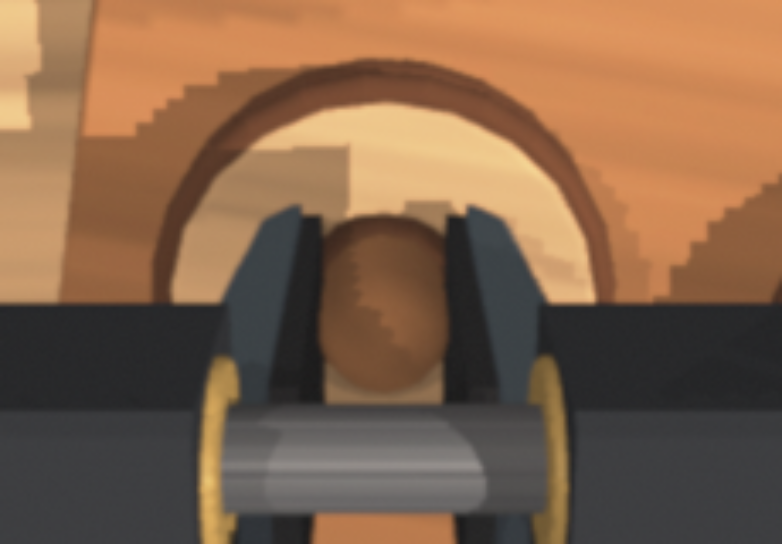

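Request:
drive_tool(delta_pos=[[0,-0.004,0],[0,-0.008,0],[0.003,-0.008,0.001],[0.003,-0.008,0.001],[0.003,-0.008,0.001]], rot=[[0,0,0],[0,0,0],[0,0,0],[0,0,0],[0,0,0]])

```text
time: 13.77
ee_pos: [0.5474, -0.0781, 0.058]
ee_rot: [-0.707, 0.001, 0.001, 0.707]
ft_force: [0.5, 0.7, -0.0]
grip_width: 0.0185
```

Run:
```python
from h import *
c=imaging.get_calibration('wrist');im=imaging.read_camera('wrist')[:,:,::-1].copy(); cv2.imwrite('pics/w15.png',cv2.resize(im[170:330,170:400],None,fx=3.4,fy=3.4))
go([.5463,-.0783,.0505],0)
```

```text
t=13.82 at [547.4 -78.2  58. ] shift [-1.1  7.5 -0.1] mm yaw -0.0 rot [-0.0004 -0.0007 -0.0028] | F [ 0.69 -0.14  0.62] w 18.5 j6 -1.73
```

View pics/w15.png

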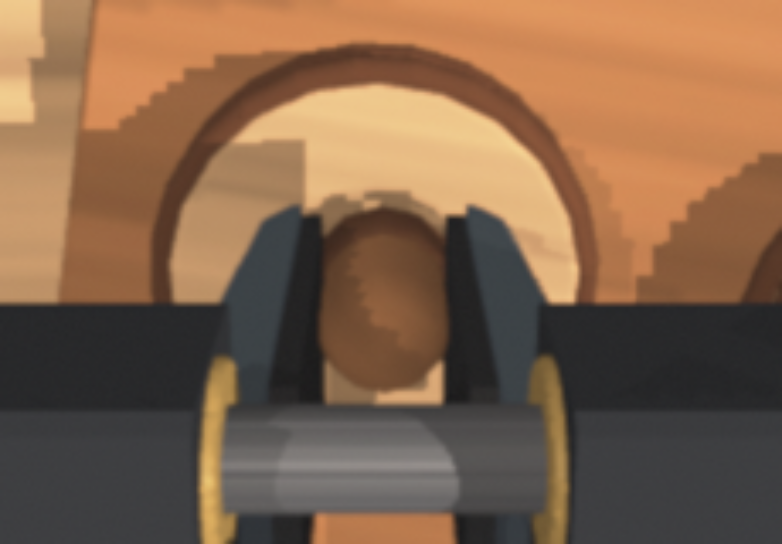

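Request:
drive_tool(delta_pos=[[0,0,-0.0015],[0,0.003,-0.0015],[0,0.005,-0.0015],[0,0.006,-0.0015],[0,0.006,-0.0015]], rot=[[0,0,0],[0,0,0],[0,0,0],[0,0,0],[0,0,0]])

```text
time: 14.23
ee_pos: [0.5483, -0.0799, 0.052]
ee_rot: [-0.707, 0.001, 0.0, 0.707]
ft_force: [0.0, -0.2, 0.4]
grip_width: 0.0185
```

Run:
```python
from h import *
c=imaging.get_calibration('wrist');im=imaging.read_camera('wrist')[:,:,::-1].copy(); cv2.imwrite('pics/w16.png',cv2.resize(im[170:330,170:400],None,fx=3.4,fy=3.4))
go([.5463,-.0783,.0505],0)
```

```text
t=14.28 at [548.4 -80.   52.2] shift [-2.1  1.7  1.7] mm yaw -0.0 rot [-0.     -0.0008 -0.0006] | F [ 0.14  0.39 -0.04] w 18.4 j6 -1.74
```

View pics/w16.png

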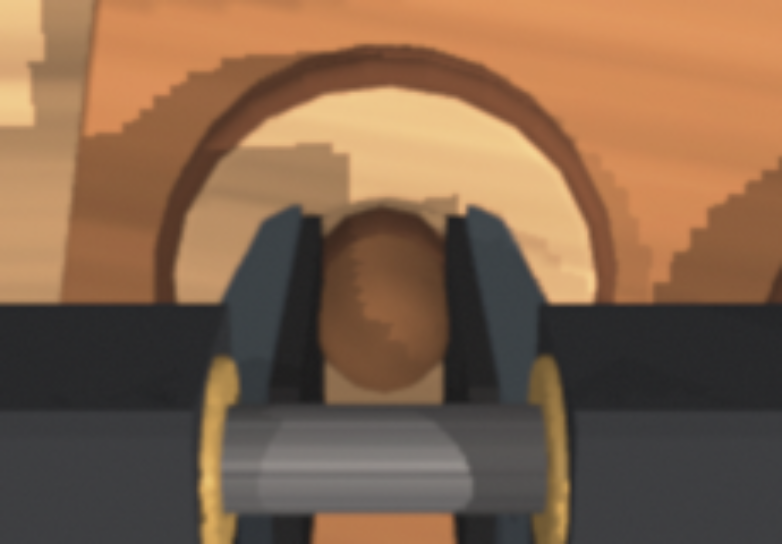

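Request:
drive_tool(delta_pos=[[0,0.0005,0],[0,0.001,0],[0,0.001,0]], rot=[[0,0,0],[0,0,0],[0,0,0]])

```text
time: 14.53
ee_pos: [0.5486, -0.08, 0.0514]
ee_rot: [0.707, -0.0, 0.0, -0.707]
ft_force: [-0.0, -0.9, -0.8]
grip_width: 0.0185
```

Request:
drive_tool(delta_pos=[[0,0.0005,0],[0,0.001,0],[0,0.001,0]], rot=[[0,0,0],[0,0,0],[0,0,0]])

```text
time: 14.78
ee_pos: [0.5487, -0.08, 0.0505]
ee_rot: [0.707, -0.0, 0.0, -0.707]
ft_force: [0.1, 0.9, -0.0]
grip_width: 0.0182
```

Request:
drive_tool(delta_pos=[[0,0.0005,0],[0,0.0005,0]], rot=[[0,0,0],[0,0,0]])

```text
time: 14.95
ee_pos: [0.5488, -0.08, 0.0504]
ee_rot: [0.707, -0.0, 0.0, -0.707]
ft_force: [-1.2, 0.1, 4.0]
grip_width: 0.0185
```

Contact with the floor. Release.

Request:
drive_tool(delta_pos=[[0,0,0],[0,0,0],[0,0,0],[0,0,0],[0,0,0]], rot=[[0,0,0],[0,0,0],[0,0,0],[0,0,0],[0,0,0]], gripper=0.1)

```text
time: 15.37
ee_pos: [0.5486, -0.08, 0.0498]
ee_rot: [0.707, -0.0, 0.0, -0.707]
ft_force: [-0.7, -0.6, -0.8]
grip_width: 0.0406
```

Request:
drive_tool(delta_pos=[[0,-0.01,0],[0,-0.03,0],[0,-0.07,0],[0,-0.11,0],[-0.03,-0.13,0],[-0.05,-0.13,0]], rot=[[0,0,0],[0,0,0],[0,0,0],[0,0,0],[0,0,0],[0,0,0]])

```text
time: 15.87
ee_pos: [0.5007, -0.0804, 0.1857]
ee_rot: [0.708, 0.003, 0.004, -0.706]
ft_force: [-1.2, -0.7, -0.4]
grip_width: 0.0411
```

Run:
```python
from h import *
im=imaging.read_camera('wrist')[:,:,::-1].copy(); cv2.imwrite('pics/w17.png',im)
c=imaging.get_calibration('wrist');print(c)
go([.4346,.3409,.16],39-90)
```

```text
{'fx': 347.57205779653026, 'fy': 347.57205779653026, 'cx': 282.41072045459396, 'cy': 209.45067378627917, 'eye': array([ 0.41873822, -0.08107694,  0.33437378]), 'rotation': array([-0.09724763, -0.09675792,  0.70017367,  0.70066942])}
t=15.92 at [494.9 -79.9 183.2] shift [-60.7  22.8 420.7] mm yaw -0.0 rot [3.000e-04 8.893e-01 1.300e-03] | F [-4.68  0.68 -0.38] w 41.0 j6 -1.75
```

View pics/w17.png

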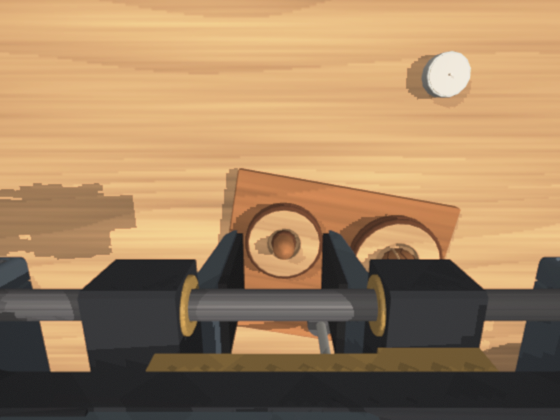

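Request:
drive_tool(delta_pos=[[0,0,0.01],[0,0,0.02],[0,0,0.03],[0,0,0.04],[0,0,0.04],[0,0,0.04],[0,0,0.04],[0,0,0.04]], rot=[[0,0.12,0],[0,0.24,0],[0,0.36,0],[0,0.48,0],[0,0.6,0],[0,0.72,0],[0,0.84,0],[0,0.96,0]])

```text
time: 16.58
ee_pos: [0.4987, -0.0398, 0.1802]
ee_rot: [0.626, -0.329, 0.329, -0.626]
ft_force: [-0.0, -0.1, 0.5]
grip_width: 0.0409
```

Request:
drive_tool(delta_pos=[[0,0,0],[0,0,0],[0,0,0],[0,0,0],[0,0,0],[0,0,0],[0,0,0],[0,0,0]], rot=[[0,0.12,0],[0,0.24,0],[0,0.36,0],[0,0.48,0],[0,0.6,0],[0,0.72,0],[0,0.84,0],[0,0.96,0]])

```text
time: 17.25
ee_pos: [0.4987, -0.0399, 0.1802]
ee_rot: [0.404, -0.581, 0.581, -0.404]
ft_force: [0.8, 0.5, 0.3]
grip_width: 0.0409
```

Request:
drive_tool(delta_pos=[[0,0,0],[0,0,0],[0,0,0],[0,0,0],[0,0,0],[0,0,0],[0,0,0],[0,0,0]], rot=[[0,0.12,0],[0,0.24,0],[0,0.36,0],[0,0.48,0],[0,0.6,0],[0,0.72,0],[0,0.84,0],[0,0.96,0]])

```text
time: 17.92
ee_pos: [0.4987, -0.0399, 0.1802]
ee_rot: [0.09, -0.701, 0.701, -0.09]
ft_force: [-0.1, -0.7, -0.2]
grip_width: 0.0412
```

Run:
```python
from h import *
go([.5,-.04,.18],-179)
```

```text
t=17.92 at [498.7 -39.9 180.2] shift [-1.2  0.2  0.4] mm yaw -165.4 rot [-1.000e-04  2.374e-01 -0.000e+00] | F [-0.13 -0.71 -0.19] w 41.2 j6 1.21
```

Request:
drive_tool(delta_pos=[[0,0,0],[0,0,0]], rot=[[0,0.12,0],[0,0.235,0]])

```text
time: 18.08
ee_pos: [0.4987, -0.0399, 0.1802]
ee_rot: [0.007, -0.707, 0.707, -0.007]
ft_force: [-0.8, -0.3, -0.2]
grip_width: 0.041
```

Request:
drive_tool(delta_pos=[[0.005,0,0],[0.01,0,0],[0.015,0,0],[0.02,0,0],[0.02,0,0],[0.02,0,0],[0.02,0,0]], rot=[[0,0,0.12],[0,0,0.24],[0,0,0.36],[0,0,0.48],[0,0,0.6],[0,0,0.6],[0,0,0.6]])

```text
time: 18.67
ee_pos: [0.4762, -0.0402, 0.179]
ee_rot: [0.2, 0.679, -0.673, 0.217]
ft_force: [-0.2, 0.3, -0.8]
grip_width: 0.0413
```

Run:
```python
from h import *
import pickle
go([.5,-.04,.18])
c=imaging.get_calibration('wrist')
im=imaging.read_camera('wrist')[:,:,::-1].copy(); cv2.imwrite('pics/w18.png',im);pickle.dump(c,open('c18.pkl','wb'))
c2=imaging.get_calibration('wrist');print(c['eye'],c2['eye'])
for n,p in (('posttop',[.642,-.0395,.202]),('collar',[.642,-.0395,.12]),('footbase',[.642,-.0395,.012]),('tip',[.6115,-.0339,.12]),('wal',[.5665,.0295,.039]),('aco',[.547,-.079,.037])): print(n,proj(c,p).round(1))
```

```text
t=18.67 at [476.2 -40.2 179. ] shift [-20.3  12.6   0.4] mm yaw -178.6 | F [-0.22  0.28 -0.85] w 41.3 j6 0.99
[ 0.45475191 -0.04231772  0.34707988] [ 0.45630282 -0.04244036  0.34808092]
posttop [286.  -22.8]
collar [285.1  75.8]
footbase [284.5 143.7]
tip [276.9 108.7]
wal [209.8 198.9]
aco [324.8 222. ]
```

View pics/w18.png

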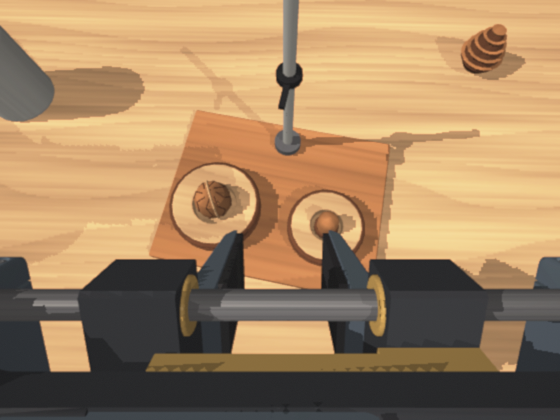

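Run:
```python
from h import *
import pickle
c=pickle.load(open('c18.pkl','rb')); im=cv2.imread('pics/w18.png')
cv2.imwrite('pics/c18.png',cv2.resize(im[50:165,245:335],None,fx=5,fy=5,interpolation=cv2.INTER_NEAREST))
g=im[:,:,:].max(2)
for row in range(60,112,2): 
    x=np.where(g[row,265:315]<60)[0]; print(row,(x.min()+265,x.max()+265) if len(x) else None,end='; ')
for z in (.112,.116,.12,.124,.128): print(z,proj(c,[.642,-.0395,z]).round(1),proj(c,[.642-.011,-.0395,z-.004]).round(1),proj(c,[.642+.011,-.0395,z+.004]).round(1),'tip',proj(c,[.6115,-.0339,z]).round(1))
```

```text
60 None; 62 None; 64 (np.int64(281), np.int64(281)); 66 (np.int64(279), np.int64(298)); 68 (np.int64(278), np.int64(300)); 70 (np.int64(277), np.int64(300)); 72 (np.int64(277), np.int64(301)); 74 (np.int64(277), np.int64(301)); 76 (np.int64(277), np.int64(301)); 78 (np.int64(277), np.int64(301)); 80 (np.int64(277), np.int64(300)); 82 (np.int64(278), np.int64(299)); 84 (np.int64(280), np.int64(298)); 86 (np.int64(283), np.int64(295)); 88 (np.int64(283), np.int64(292)); 90 (np.int64(283), np.int64(288)); 92 (np.int64(283), np.int64(287)); 94 (np.int64(282), np.int64(286)); 96 (np.int64(282), np.int64(286)); 98 (np.int64(281), np.int64(285)); 100 (np.int64(281), np.int64(285)); 102 (np.int64(280), np.int64(284)); 104 (np.int64(280), np.int64(284)); 106 (np.int64(279), np.int64(284)); 108 (np.int64(281), np.int64(283)); 110 None; 0.112 [285.1  82.5] [284.7  97.1] [285.4  68. ] tip [277.  114.8]
0.116 [285.1  79.2] [284.7  94. ] [285.4  64.5] tip [277.  111.8]
0.12 [285.1  75.8] [284.8  90.8] [285.5  60.9] tip [276.9 108.7]
0.124 [285.1  72.3] [284.8  87.5] [285.5  57.1] tip [276.8 105.6]
0.128 [285.2  68.7] [284.8  84.1] [285.5  53.3] tip [276.7 102.3]
```

View pics/c18.png

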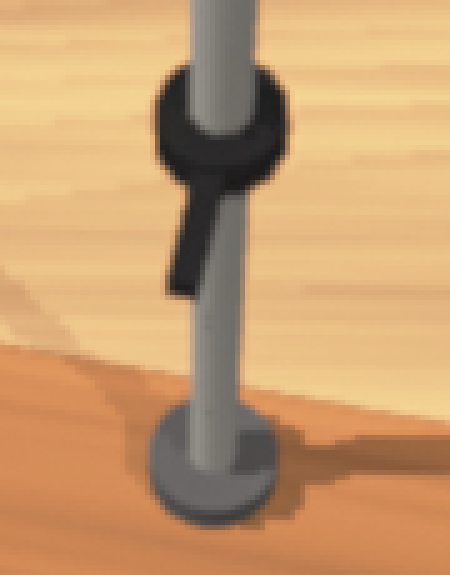

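Request:
drive_tool(delta_pos=[[0,0,0],[0,0,0],[0,0,0],[0,0,0],[0,0,0],[0,0,0]], rot=[[0,0,-0.12],[0,0,-0.24],[0,0,-0.36],[0,0,-0.48],[0,0,-0.6],[0,0,-0.6]], gripper=-0.3)

```text
time: 19.22
ee_pos: [0.4846, -0.0409, 0.1808]
ee_rot: [0.009, -0.706, 0.708, -0.01]
ft_force: [2.4, -0.0, -0.6]
grip_width: 0.0594
```

Run:
```python
from h import *
go([.4346,.3409,.15],-141)
```

```text
t=19.22 at [484.6 -40.9 180.8] shift [  40.    29.9 -383.1] mm yaw -178.5 rot [-0.0026 -0.6544 -0.0007] | F [ 2.39 -0.05 -0.62] w 59.4 j6 1.44
```

Request:
drive_tool(delta_pos=[[0.004,0,-0.035],[0.008,0,-0.073],[0.012,0,-0.111],[0.016,0,-0.149],[0.02,0,-0.187],[0.024,0,-0.225],[0.028,0,-0.263],[0.032,0.005,-0.3]], rot=[[0,-0.09,0],[0,-0.18,0],[0,-0.27,0],[0,-0.36,0],[0,-0.45,0],[0,-0.54,0],[0,-0.63,0],[0,-0.65,0]])

```text
time: 19.88
ee_pos: [0.4391, 0.2607, 0.176]
ee_rot: [0.234, -0.667, 0.667, -0.237]
ft_force: [0.4, -0.2, 0.0]
grip_width: 0.0595
```

Run:
```python
from h import *
go([.4346,.3409,.13],-141)
```

```text
t=19.88 at [439.1 260.7 176. ] shift [-46.6  46.1 -65.3] mm yaw -141.1 rot [-0.0016 -0.0016 -0.0044] | F [ 0.39 -0.21  0.04] w 59.5 j6 1.41
```

Request:
drive_tool(delta_pos=[[-0.02,0.02,-0.03],[-0.04,0.04,-0.055],[-0.047,0.046,-0.065],[-0.047,0.046,-0.065],[-0.047,0.046,-0.065]], rot=[[0,0,0],[0,0,0],[0,0,0],[0,0,0],[0,0,0]])

```text
time: 20.3
ee_pos: [0.4348, 0.3383, 0.1288]
ee_rot: [0.235, -0.667, 0.667, -0.235]
ft_force: [-0.5, -0.1, -0.7]
grip_width: 0.0596
```

Run:
```python
from h import *
c=imaging.get_calibration('wrist')
im=imaging.read_camera('wrist')[:,:,::-1].copy(); cv2.imwrite('pics/w19.png',im)
go([.4346,.3409,.033],-141)
print(proj(c,[.4346,.3409,.04]),proj(c,[.4845,.381,.036]))
```

```text
t=20.35 at [435.2 337.8 129.5] shift [-1.4 96.5 -2.9] mm yaw -141.3 rot [-0.001  -0.005  -0.0004] | F [-0.16  1.21 -0.22] w 59.2 j6 1.54
[277.43189681 218.79086166] [277.14832599 127.71229043]
```

View pics/w19.png

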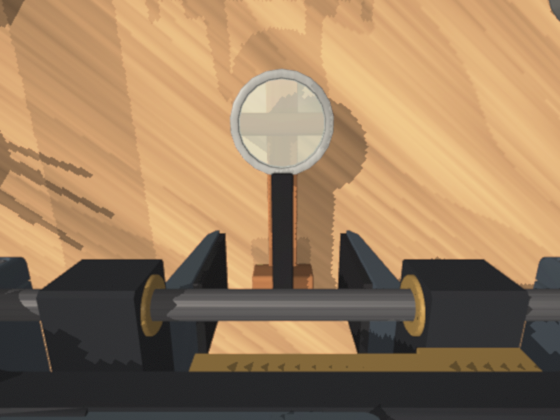

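Request:
drive_tool(delta_pos=[[-0.003,0.03,0],[-0.003,0.06,0],[-0.003,0.08,0],[-0.003,0.09,0],[-0.003,0.096,0],[-0.003,0.096,0]], rot=[[0,0,0],[0,0,0],[0,0,0],[0,0,0],[0,0,0],[0,0,0]])

```text
time: 20.85
ee_pos: [0.4377, 0.3397, 0.033]
ee_rot: [0.234, -0.667, 0.667, -0.234]
ft_force: [-0.1, -0.3, 0.2]
grip_width: 0.0594
```

Run:
```python
from h import *
im=imaging.read_camera('wrist')[:,:,::-1].copy(); cv2.imwrite('pics/w20.png',im)
go([.4346,.3409,.033],-141)
s=imaging.read_camera('scene')[:,:,::-1].copy(); cv2.imwrite('pics/s1.png',s);cv2.imwrite('pics/s1c.png',np.hstack([cv2.resize(s[190:290,195:315],None,fx=4,fy=4)]))
```

```text
t=20.90 at [438.2 340.3  33.8] shift [ 2.4  0.8 -2.7] mm yaw -141.3 rot [-0.0003 -0.0059 -0.0015] | F [-0.56 -0.25 -0.97] w 58.9 j6 1.54
```

View pics/w20.png

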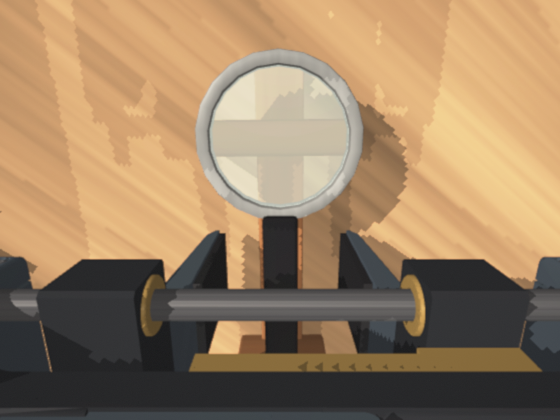

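View pics/s1c.png

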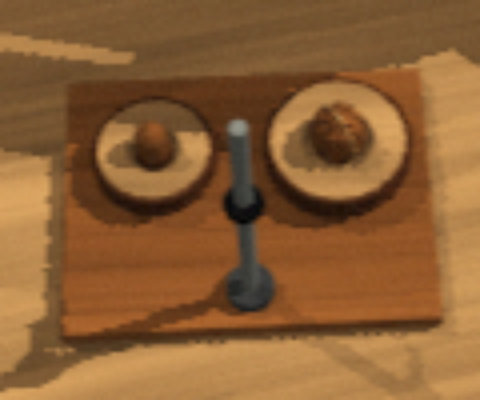

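Request:
drive_tool(delta_pos=[[0,0,-0.0005],[0,0,-0.0005],[0,0,-0.0005],[0,0,-0.0005],[0,0,-0.0005],[0,0,-0.0005],[0,0,-0.0005],[0,0,-0.0005]], rot=[[0,0,0],[0,0,0],[0,0,0],[0,0,0],[0,0,0],[0,0,0],[0,0,0],[0,0,0]], gripper=1)

```text
time: 21.62
ee_pos: [0.437, 0.341, 0.0329]
ee_rot: [0.234, -0.667, 0.667, -0.234]
ft_force: [-0.8, 1.0, 0.7]
grip_width: 0.0162
```

Request:
drive_tool(delta_pos=[[0,0,0],[0,0,0],[0,0,0],[0,0,0],[0,0,0]], rot=[[0,0,0],[0,0,0],[0,0,0],[0,0,0],[0,0,0]])

```text
time: 22.03
ee_pos: [0.437, 0.341, 0.0329]
ee_rot: [0.234, -0.667, 0.667, -0.234]
ft_force: [-0.6, 0.7, 1.7]
grip_width: 0.0154
```

Request:
drive_tool(delta_pos=[[0,-0.005,0],[0,-0.015,0],[0,-0.04,0],[0,-0.07,0],[0,-0.1,0],[0,-0.1,0]], rot=[[0,0,0],[0,0,0],[0,0,0],[0,0,0],[0,0,0],[0,0,0]])

```text
time: 22.53
ee_pos: [0.4402, 0.3433, 0.1397]
ee_rot: [-0.23, 0.668, -0.666, 0.239]
ft_force: [0.9, 0.5, -0.1]
grip_width: 0.0158
```

Run:
```python
from h import *
im=imaging.read_camera('wrist')[:,:,::-1].copy(); cv2.imwrite('pics/w21.png',im)
go([.5665-.064,.0295,.2],-180)
```

```text
t=22.58 at [438.9 342.4 137. ] shift [145.6 -64.1 283.9] mm yaw -141.3 rot [ 0.0025  0.6758 -0.0083] | F [ 0.44 -0.25 -0.99] w 15.9 j6 1.54
```

View pics/w21.png

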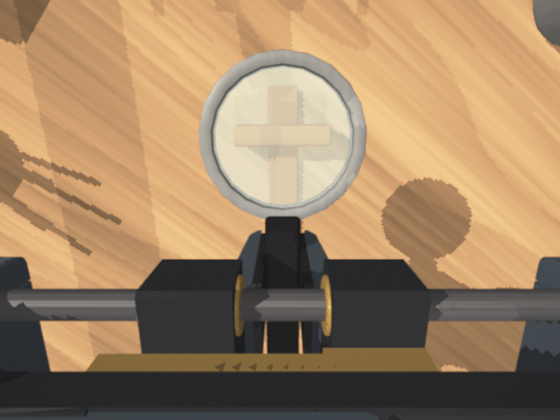

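Request:
drive_tool(delta_pos=[[0.012,-0.02,0.01],[0.03,-0.04,0.04],[0.048,-0.062,0.078],[0.067,-0.062,0.115],[0.086,-0.062,0.152],[0.105,-0.062,0.19],[0.124,-0.062,0.227],[0.14,-0.062,0.26]], rot=[[0,0.08,0],[0,0.16,0],[0,0.24,0],[0,0.33,0],[0,0.42,0],[0,0.51,0],[0,0.6,0],[0,0.67,0]])

```text
time: 23.25
ee_pos: [0.4893, 0.0494, 0.1943]
ee_rot: [0.001, -0.707, 0.707, -0.0]
ft_force: [0.3, 0.9, -1.1]
grip_width: 0.016
```

Request:
drive_tool(delta_pos=[[0,0,0],[0,0,0],[0,0,0]], rot=[[0,0,0],[0,0,0],[0,0,0]])

```text
time: 23.5
ee_pos: [0.4896, 0.0515, 0.1943]
ee_rot: [-0.003, 0.707, -0.707, 0.001]
ft_force: [-0.1, -0.8, -0.8]
grip_width: 0.0158
```

Run:
```python
from h import *
c=imaging.get_calibration('wrist');o=r.get_obs();M=R.from_quat(o['ee_rot']).as_matrix()
f=lambda v:proj(c,o['ee_pos']+M@np.array(v)).round(1)
for x in (-.06,-.062,-.064,-.066,-.068,-.07): print(x,f([x,.002,0]),f([x-.036,.002,0]),f([x+.036,.002,0]))
im=imaging.read_camera('wrist')[:,:,::-1].copy(); cv2.imwrite('pics/w22.png',im)
t=imaging.read_camera('top')[:,:,::-1].copy(); cv2.imwrite('pics/t2.png',t)
go([.5665-.064,.0295,.16],-180)
```

```text
-0.06 [279.3 152.2] [279.1  63.7] [279.5 230. ]
-0.062 [279.3 147.6] [279.1  58.5] [279.5 225.9]
-0.064 [279.3 142.9] [279.1  53.1] [279.5 221.8]
-0.066 [279.3 138.3] [279.   47.8] [279.4 217.7]
-0.068 [279.2 133.5] [279.   42.4] [279.4 213.5]
-0.07 [279.2 128.8] [279.   36.9] [279.4 209.3]
t=23.60 at [489.7  52.6 194.5] shift [-12.7  34.5  23.2] mm yaw -179.6 rot [0.0003 0.0077 0.0011] | F [-0.35 -0.18 -0.5 ] w 15.9 j6 1.65
```

View pics/w22.png

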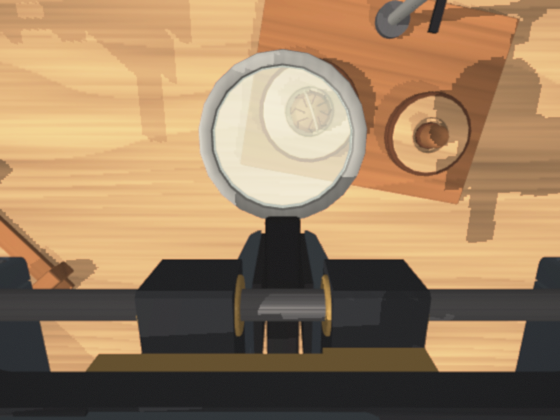

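View pics/t2.png

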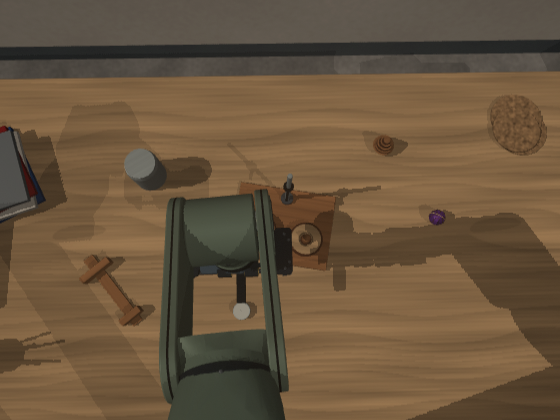

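Request:
drive_tool(delta_pos=[[-0.006,0,0.012],[-0.013,0,0.0235],[-0.013,0.015,0.0235],[-0.013,0.03,0.0235],[-0.013,0.035,0.0235],[-0.013,0.035,0.0235]], rot=[[0,0.007,0],[0,0.007,0],[0,0.007,0],[0,0.007,0],[0,0.007,0],[0,0.007,0]])

```text
time: 24.1
ee_pos: [0.5028, 0.0277, 0.1586]
ee_rot: [0.001, -0.707, 0.707, 0.001]
ft_force: [-0.1, -0.7, -1.2]
grip_width: 0.0158
```

Run:
```python
from h import *
go([.503,.029,.122],-180)
im=imaging.read_camera('wrist')[:,:,::-1].copy(); cv2.imwrite('pics/w23.png',im)
s=imaging.read_camera('scene')[:,:,::-1].copy(); cv2.imwrite('pics/s2.png',cv2.resize(s[150:300,180:330],None,fx=4,fy=4))
cv2.imwrite('pics/s2full.png',s)
go([.503,.029,.122],-180)
```

```text
t=24.10 at [502.8  27.7 158.6] shift [-0.3 36.6 -1.3] mm yaw 180.0 rot [-0.0004 -0.0007  0.0031] | F [-0.05 -0.68 -1.18] w 15.8 j6 1.60
t=24.20 at [503.9  27.9 160.3] shift [ 1.  38.2 -1.1] mm yaw 180.0 rot [-0.0002 -0.0008 -0.0006] | F [ 0.08  0.56 -0.23] w 15.7 j6 1.60
```

View pics/w23.png

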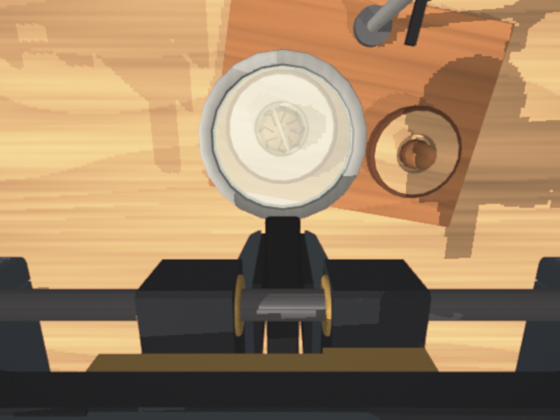

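View pics/s2.png

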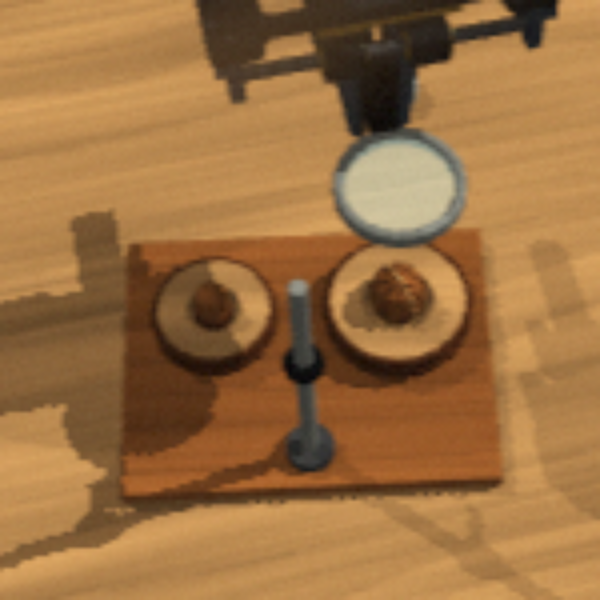

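```bash
cat > lens.py <<'E'
from h import *
def ellipse(im,roi,f):
    x,y,w,h=roi; hsv=cv2.cvtColor(im[y:y+h,x:x+w],cv2.COLOR_BGR2HSV).astype(int)
    m=f(hsv).astype(np.uint8); m=cv2.morphologyEx(m,cv2.MORPH_CLOSE,np.ones((3,3)))
    cn=max(cv2.findContours(m,cv2.RETR_EXTERNAL,cv2.CHAIN_APPROX_NONE)[0],key=cv2.contourArea)
    return cv2.fitEllipse(cn+np.array([x,y])),cv2.boundingRect(cn+np.array([x,y]))
E
python3 - <<'E'
from lens import *
cs=imaging.get_calibration('scene');c=imaging.get_calibration('wrist')
s=cv2.imread('pics/s2full.png'); w=cv2.imread('pics/w23.png')
e,b=ellipse(s,(260,180,40,32),lambda h:h[:,:,1]<115); print(e,b)
for z in (.15,.157,.162): print(z,(plane(cs,*e[0],z)*1e3).round(1))
wal=(180+400/4,150+292/4); print('walnut scene',wal,(plane(cs,*wal,.041)*1e3).round(1))
ew,bw=ellipse(w,(195,40,180,175),lambda h:h[:,:,1]<95); print(ew,bw)
print('lens wrist',(plane(c,282.7,134.5,.1565)*1e3).round(1),'walnut wrist',(plane(c,280.5,129,.041)*1e3).round(1))
print('slice wrist',(plane(c,281,125,.032)*1e3).round(1), 'aco slice', (plane(c,414,151,.03)*1e3).round(1))
E
```

```text
((279.13299560546875, 195.57093811035156), (30.788822174072266, 34.20811462402344), 123.35491180419922) (263, 180, 34, 32)
0.15 [562.2  30.9 150. ]
0.157 [566.7  29.7 157. ]
0.162 [569.8  28.9 162. ]
walnut scene (280.0, 223.0) [568.8  32.4  41. ]
((281.90899658203125, 133.84368896484375), (167.68380737304688, 168.42042541503906), 86.5802230834961) (198, 49, 169, 166)
lens wrist [571.4  26.3 156.5] walnut wrist [568.3  27.9  41. ]
slice wrist [570.9  27.6  32. ] aco slice [550.4 -79.3  30. ]
```

Request:
drive_tool(delta_pos=[[0,0.01,-0.001],[0,0.02,-0.002],[0,0.03,-0.002],[0,0.036,-0.002],[0,0.0375,-0.002],[0,0.0375,-0.002],[0,0.0375,-0.002]], rot=[[0,0,0],[0,0,0],[0,0,0],[0,0,0],[0,0,0],[0,0,0],[0,0,0]])

```text
time: 24.78
ee_pos: [0.5035, 0.0299, 0.1224]
ee_rot: [-0.0, -0.707, 0.707, 0.0]
ft_force: [0.6, -0.4, -1.2]
grip_width: 0.0158
```

Run:
```python
from lens import *
go([.503,.0295,.122],-180)
c=imaging.get_calibration('wrist')
w=imaging.read_camera('wrist')[:,:,::-1].copy(); cv2.imwrite('pics/w24.png',w)
go([.503,.0295,.122],-180)
s=imaging.read_camera('scene')[:,:,::-1].copy(); cv2.imwrite('pics/s3.png',cv2.resize(s[150:300,180:330],None,fx=4,fy=4,interpolation=cv2.INTER_CUBIC))
cv2.imwrite('pics/s3full.png',s)
import pickle; pickle.dump(c,open('c24.pkl','wb'))
go([.503,.0295,.122],-180)
```

```text
t=24.78 at [503.5  29.9 122.4] shift [0.5 0.4 0.4] mm yaw 179.9 rot [-0.0001 -0.0012 -0.0001] | F [ 0.61 -0.36 -1.24] w 15.8 j6 1.61
t=24.83 at [503.7  29.9 122.7] shift [0.7 0.7 0.4] mm yaw 179.9 rot [-0.0001 -0.0012 -0.0007] | F [ 0.23  0.1  -0.76] w 15.5 j6 1.61
t=24.88 at [503.8  29.9 122.8] shift [0.8 0.8 0.4] mm yaw 179.9 rot [-0.0001 -0.0013 -0.001 ] | F [ 0.73 -0.26 -0.36] w 15.5 j6 1.61
```

View pics/w24.png

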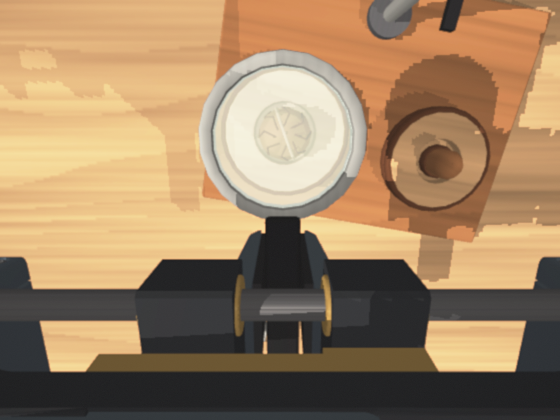

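View pics/s3.png

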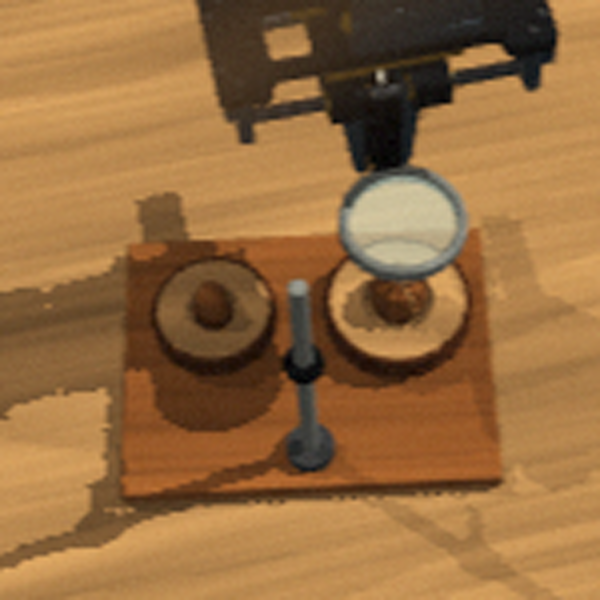

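Run:
```python
from lens import *
import pickle
cs=imaging.get_calibration('scene');c=pickle.load(open('c24.pkl','rb'))
s=cv2.imread('pics/s2full.png'); w=cv2.imread('pics/w24.png');s3=cv2.imread('pics/s3full.png')
e,b=ellipse(s,(268,212,26,24),lambda h:(h[:,:,1]>166)&(h[:,:,0]<16)); print('walnut scene',e,b,(plane(cs,*e[0],.039)*1e3).round(1))
pb,_=ellipse(s,(258,207,42,38),lambda h:h[:,:,1]<168); print('slice',pb[0],(plane(cs,*pb[0],.032)*1e3).round(1))
l=(280.6,205.9)
for z in (.118,.120,.122): print('lens scene',z,(plane(cs,*l,z)*1e3).round(1))
print('post top scene',(plane(cs,254.5,221.8,.202)*1e3).round(1),'collar',(plane(cs,255.9,241.2,.12)*1e3).round(1))
ew,bw=ellipse(w,(195,40,180,178),lambda h:h[:,:,1]<95); print(ew,bw)
print('lens wrist',(plane(c,283,134.3,.1205)*1e3).round(1))
print('walnut wrist',(plane(c,285,134,.041)*1e3).round(1), c['eye'])
cv2.imwrite('pics/w24c.png',cv2.resize(w[40:225,195:375],None,fx=3.2,fy=3.2))
```

```text
walnut scene ((279.17840576171875, 223.0304718017578), (13.30434513092041, 14.23755168914795), 3.137071371078491) (272, 216, 15, 15) [567.4  30.8  39. ]
slice (277.64984130859375, 223.08531188964844) [562.9  28.2  32. ]
lens scene 0.118 [569.2  32.9 118. ]
lens scene 0.12 [570.4  32.5 120. ]
lens scene 0.122 [571.6  32.2 122. ]
post top scene [643.5 -38.1 202. ] collar [643.5 -38.4 120. ]
((282.00836181640625, 134.43515014648438), (168.10169982910156, 169.3955841064453), 3.1235201358795166) (198, 49, 169, 169)
lens wrist [571.3  28.2 120.5]
walnut wrist [566.5  26.8  41. ] [0.58081561 0.02844552 0.27373005]
```

View pics/w24c.png

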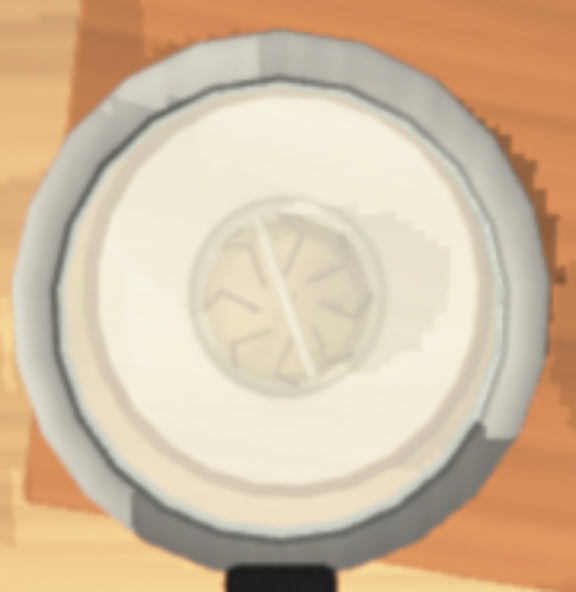

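Run:
```python
import cv2,numpy as np
w=cv2.imread('pics/w18.png')
k=8
def z(x,y,n): return cv2.resize(w[y:y+30,x:x+30],None,fx=k,fy=k,interpolation=cv2.INTER_NEAREST)
A=np.hstack([z(183,95,0),z(373,133,0),z(138,240,0)])
cv2.imwrite('pics/cor.png',A)
B=cv2.resize(w[150:260,160:375],None,fx=3.6,fy=3.6,interpolation=cv2.INTER_CUBIC)
cv2.imwrite('pics/sl.png',B)
```

```text
(no output)
```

View pics/cor.png

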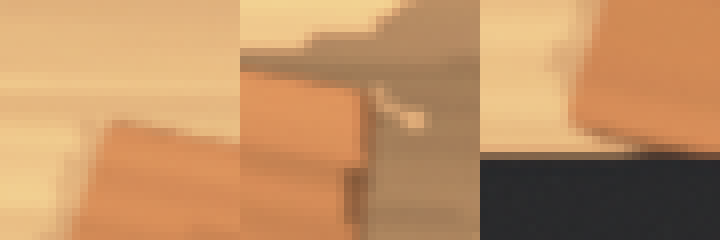

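View pics/sl.png

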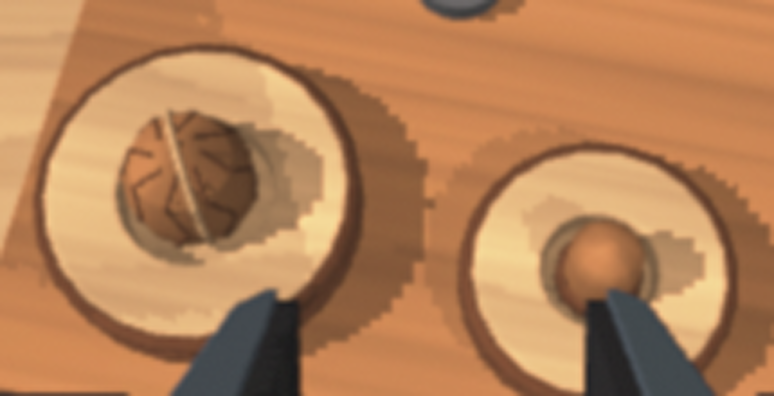

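Run:
```python
from h import *
import pickle
c=pickle.load(open('c18.pkl','rb'))
K=np.array([[c['fx'],0,c['cx']],[0,c['fy'],c['cy']],[0,0,1]])
P=np.array([[85,110,12],[85,-110,12],[-85,110,12],[-25,55,32],[-25,-55,30],[62,0,16]],float)
q=np.array([[195.6,109.5],[388.1,143.5],[149,255.4],[213.5,203.2],[326,224.3],[287.3,141.3]])
ok,rv,tv=cv2.solvePnP(P,q,K,None,flags=cv2.SOLVEPNP_SQPNP)
ok,rv,tv=cv2.solvePnP(P,q,K,None,rv,tv,True)
f=lambda p:cv2.projectPoints(np.array([p],float),rv,tv,K,None)[0].ravel().round(2)
print((cv2.projectPoints(P,rv,tv,K,None)[0].reshape(-1,2)-q).round(2).tolist())
M=cv2.Rodrigues(rv)[0]; eye=(-M.T@tv).ravel(); print('eye board',eye.round(1)); e=M@(np.array([62,0,0])-eye)
d=np.array([62-eye[0],-eye[1]]);d/=np.linalg.norm(d)
for z in (116,118,120,122,124,126,128): print(z,'axis',f([62,0,z]),'collar near-bottom',f([62-11*d[0],-11*d[1],z-4]),'near-top',f([62-11*d[0],-11*d[1],z+4]),'tip bottom',f([31,0,z-2]),'tip',f([31,0,z]),'sides',f([62+11*d[1],-11*d[0],z+4]),f([62+11*d[1],-11*d[0],z-4]))
```

```text
[[-0.46, -0.13], [0.71, -0.3], [-0.12, -0.07], [0.96, -0.54], [-0.4, 0.06], [-0.76, 1.03]]
eye board [-119.7  -30.6  353.2]
116 axis [288.2   82.16] collar near-bottom [287.8   96.75] near-top [287.97  90.55] tip bottom [280.75 116.17] tip [280.74 114.75] sides [302.03  79.24] [301.49  85.67]
118 axis [288.25  80.54] collar near-bottom [287.84  95.23] near-top [288.01  88.95] tip bottom [280.74 114.75] tip [280.74 113.3 ] sides [302.17  77.58] [301.62  84.1 ]
120 axis [288.29  78.89] collar near-bottom [287.88  93.69] near-top [288.06  87.32] tip bottom [280.74 113.3 ] tip [280.73 111.83] sides [302.32  75.89] [301.76  82.5 ]
122 axis [288.34  77.23] collar near-bottom [287.93  92.13] near-top [288.1   85.67] tip bottom [280.73 111.83] tip [280.72 110.34] sides [302.46  74.18] [301.9   80.88]
124 axis [288.38  75.54] collar near-bottom [287.97  90.55] near-top [288.15  83.99] tip bottom [280.72 110.34] tip [280.72 108.83] sides [302.61  72.44] [302.03  79.24]
126 axis [288.43  73.83] collar near-bottom [288.01  88.95] near-top [288.2  82.3] tip bottom [280.72 108.83] tip [280.71 107.3 ] sides [302.76  70.69] [302.17  77.58]
128 axis [288.48  72.09] collar near-bottom [288.06  87.32] near-top [288.25  80.57] tip bottom [280.71 107.3 ] tip [280.7  105.75] sides [302.91  68.9 ] [302.32  75.89]
```

Run:
```python
import cv2,numpy as np
w=cv2.imread('pics/w8.png')
k=8
def z(x,y): return cv2.resize(w[y:y+30,x:x+30],None,fx=k,fy=k,interpolation=cv2.INTER_NEAREST)
cv2.imwrite('pics/cor8.png',np.hstack([z(275,88),z(370,230),z(95,222)]))
B=cv2.resize(w[135:360,140:340],None,fx=2.6,fy=2.6,interpolation=cv2.INTER_CUBIC); cv2.imwrite('pics/sl8.png',B)
B=cv2.resize(w[270:358,245:315],None,fx=6.5,fy=6.5,interpolation=cv2.INTER_NEAREST); cv2.imwrite('pics/pt8.png',B)
```

```text
(no output)
```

View pics/cor8.png

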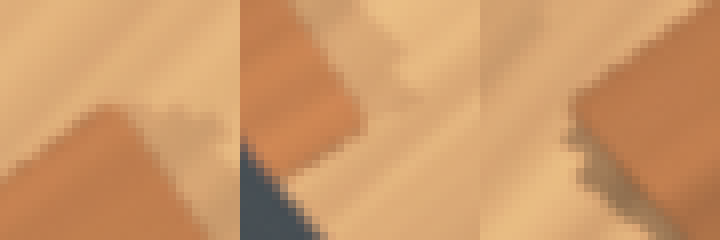

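View pics/sl8.png

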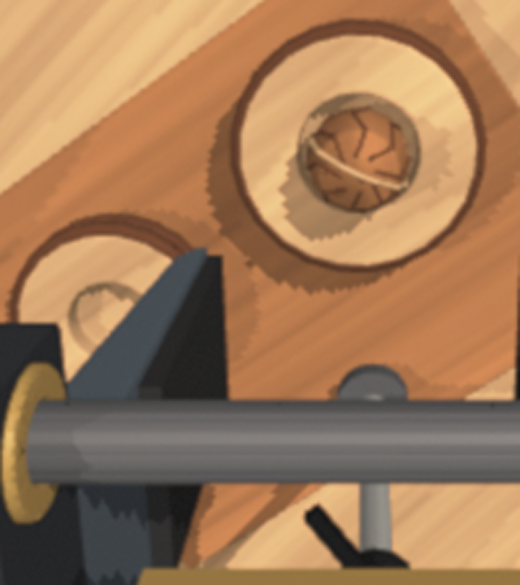

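View pics/pt8.png

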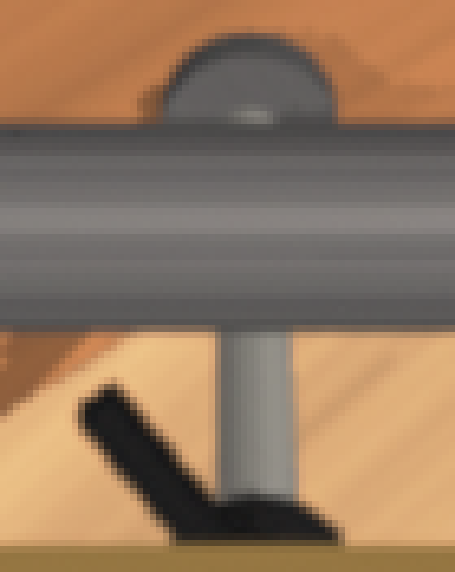

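Run:
```python
from h import *
K=np.array([[347.572,0,282.41],[0,347.572,209.45],[0,0,1]])
def run(P,q,C):
    P=np.array(P,float);q=np.array(q,float)
    ok,rv,tv=cv2.solvePnP(P,q,K,None,flags=cv2.SOLVEPNP_SQPNP)
    ok,rv,tv=cv2.solvePnP(P,q,K,None,rv,tv,True)
    print((cv2.projectPoints(P,rv,tv,K,None)[0].reshape(-1,2)-q).round(2).tolist())
    M=cv2.Rodrigues(rv)[0];print('eye',(-M.T@tv).ravel().round(1))
    for z in (118,120,122,124,126,128): print(z,[cv2.projectPoints(np.array([[a,b,z+d]],float),rv,tv,K,None)[0].ravel().round(1).tolist() for a,b,d in C])
print('w8'); run([[-85,110,12],[85,110,12],[-85,-110,12],[-25,55,32]],[[288.2,100.6],[385.1,245.5],[106.4,234.6],[278.5,192.8]],[(31,0,-2),(31,0,2),(62,0,0)])
print('w18 no foot'); run([[85,110,12],[85,-110,12],[-85,110,12],[-25,55,32],[-25,-55,30]],[[195.6,109.5],[388.1,143.5],[149,255.4],[213.5,203.2],[326,224.3]],[(31,0,-2),(62,0,0)])
# calibrated w8
c=dict(fx=347.572,fy=347.572,cx=282.41,cy=209.45,eye=np.array([0.51599856, 0.08042905, 0.33207124]),rotation=[-0.12890511, -0.05822497,  0.37576089,  0.91585866])
for z in(.118,.122,.126): print('calib w8',z,proj(c,[.6115,-.0339,z-.002]).round(1))
print('slice',proj(c,[.566,.0300,.032]).round(1))
```

```text
w8
[[0.69, 0.24], [0.18, -0.34], [-0.05, 0.14], [-0.81, -0.06]]
eye [-76.7  91.3 341.2]
118 [[260.7, 320.4], [260.4, 323.5], [285.2, 352.2]]
120 [[260.5, 322.0], [260.3, 325.1], [285.2, 354.0]]
122 [[260.4, 323.5], [260.1, 326.7], [285.3, 355.8]]
124 [[260.3, 325.1], [260.0, 328.4], [285.4, 357.6]]
126 [[260.1, 326.7], [259.8, 330.1], [285.4, 359.4]]
128 [[260.0, 328.4], [259.7, 331.7], [285.5, 361.3]]
w18 no foot
[[-0.5, 0.25], [0.39, -0.04], [-0.17, 0.06], [0.87, -0.39], [-0.61, 0.15]]
eye [-120.3  -30.8  353.4]
118 [[280.5, 114.9], [288.0, 80.8]]
120 [[280.5, 113.5], [288.1, 79.2]]
122 [[280.5, 112.0], [288.1, 77.5]]
124 [[280.5, 110.5], [288.1, 75.8]]
126 [[280.5, 109.0], [288.2, 74.1]]
128 [[280.5, 107.5], [288.2, 72.4]]
calib w8 0.118 [262.  324.1]
calib w8 0.122 [261.7 327.5]
calib w8 0.126 [261.4 331. ]
slice [279.2 191.6]
```

Request:
drive_tool(delta_pos=[[0,-0.03,0],[0,-0.06,0],[-0.01,-0.077,-0.02],[-0.025,-0.077,-0.045],[-0.04,-0.077,-0.07],[-0.061,-0.077,-0.1],[-0.061,-0.077,-0.1],[-0.061,-0.077,-0.1]], rot=[[0,0,0],[0,0,0],[0,0,0],[0,0,0],[0,0,0],[0,0,0],[0,0,0],[0,0,0]])

```text
time: 25.55
ee_pos: [0.5651, 0.1311, 0.1994]
ee_rot: [0.0, -0.707, 0.707, -0.001]
ft_force: [-0.8, 0.2, -0.7]
grip_width: 0.0157
```

Request:
drive_tool(delta_pos=[[0,0,0],[0,0,0]], rot=[[0,0,0],[0,0,0]])

```text
time: 25.72
ee_pos: [0.5638, 0.129, 0.1995]
ee_rot: [-0.0, -0.707, 0.707, 0.001]
ft_force: [0.3, 0.7, -0.4]
grip_width: 0.0158
```

Run:
```python
from lens import *
import pickle
go([.501,.028,.125],-180)
c=imaging.get_calibration('wrist'); print(c['eye'])
w=imaging.read_camera('wrist')[:,:,::-1].copy(); cv2.imwrite('pics/w25.png',w);pickle.dump(c,open('c25.pkl','wb'))
go([.501,.028,.125],-180)
```

```text
t=25.72 at [563.8 129.  199.5] shift [ 62.6  74.5 101.1] mm yaw 179.9 rot [-0.0005 -0.0019  0.0006] | F [ 0.3   0.65 -0.37] w 15.8 j6 1.78
[0.64121312 0.12756923 0.35071596]
t=25.77 at [563.9 128.9 199.6] shift [ 62.6  74.6 101. ] mm yaw 179.9 rot [-0.0004 -0.0022  0.0003] | F [ 0.39 -0.57  0.47] w 16.0 j6 1.78
```

View pics/w25.png

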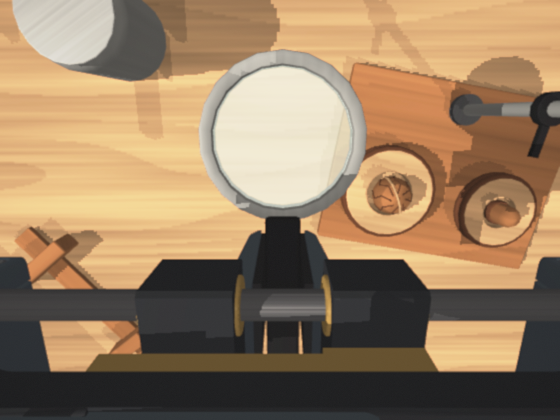

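Run:
```python
import cv2,numpy as np
w=cv2.imread('pics/w25.png')
cv2.imwrite('pics/a25.png',cv2.resize(w[80:165,440:560],None,fx=6.5,fy=6.5,interpolation=cv2.INTER_NEAREST))
cv2.imwrite('pics/b25.png',cv2.resize(w[135:280,330:560],None,fx=3.4,fy=3.4,interpolation=cv2.INTER_CUBIC))
k=8
def z(x,y): return cv2.resize(w[y:y+30,x:x+30],None,fx=k,fy=k,interpolation=cv2.INTER_NEAREST)
cv2.imwrite('pics/c25.png',np.hstack([z(340,50),z(305,220),z(505,250)]))
```

```text
(no output)
```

View pics/a25.png

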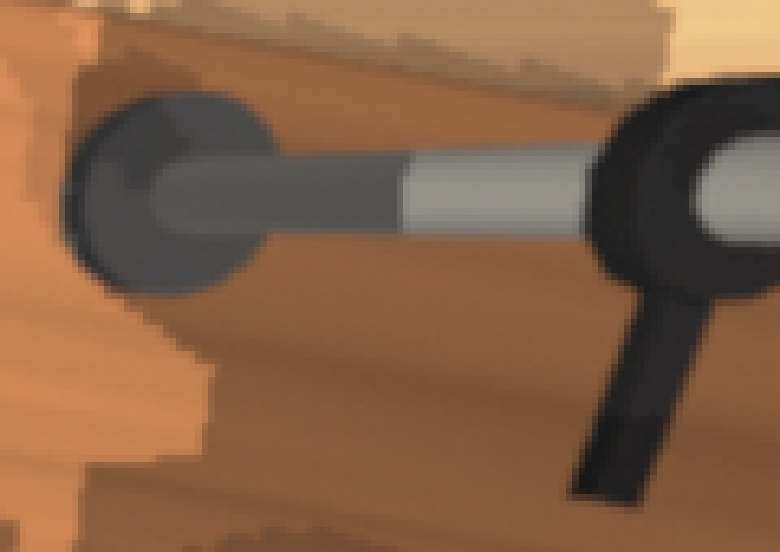

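View pics/b25.png

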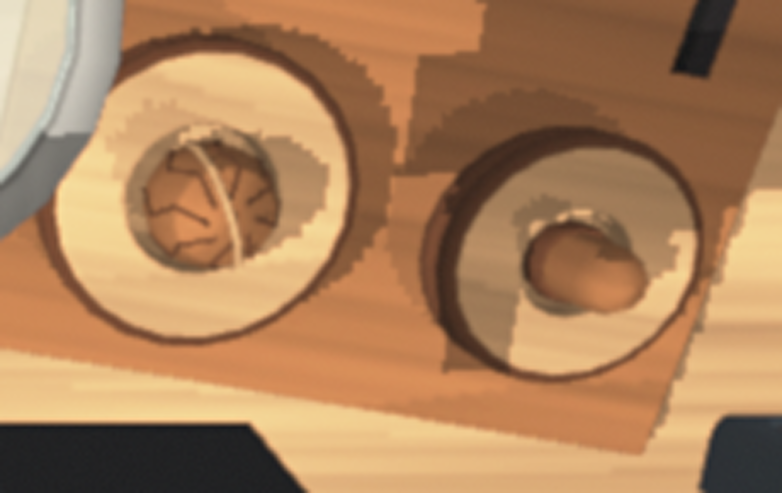

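View pics/c25.png

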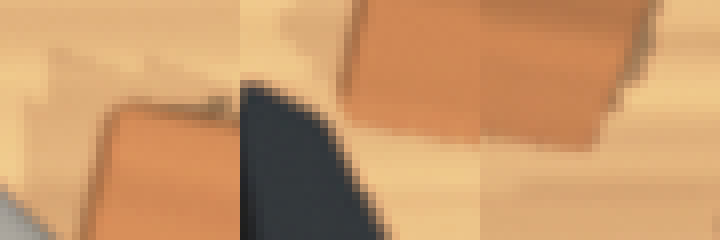

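Run:
```python
from h import *
import pickle
c=pickle.load(open('c25.pkl','rb'))
K=np.array([[347.572,0,282.41],[0,347.572,209.45],[0,0,1]])
P=np.array([[85,110,12],[-85,110,12],[-85,-110,12],[-25,55,32],[-25,-55,30],[62,0,17]],float);q=np.array([[353.5,62.6],[318,234.3],[518.5,268.3],[389.4,192.3],[498.2,209.7],[466.9,109.3]])
for keep in ([0,1,2,3,4,5],[0,1,2,3,4],[0,1,2,5]):
    p=P[keep];qq=q[keep]
    ok,rv,tv=cv2.solvePnP(p,qq,K,None,flags=cv2.SOLVEPNP_SQPNP); ok,rv,tv=cv2.solvePnP(p,qq,K,None,rv,tv,True)
    f=lambda *v:cv2.projectPoints(np.array([v],float),rv,tv,K,None)[0].ravel().round(1).tolist()
    M=cv2.Rodrigues(rv)[0];e=(-M.T@tv).ravel();print('eye',e.round(1),(cv2.projectPoints(P,rv,tv,K,None)[0].reshape(-1,2)-q).round(1).tolist())
    d=np.array([e[0]-62,e[1]]);d/=np.linalg.norm(d)
    for z in (120,122,124,126,128): print(z,'tip',f(31,0,z),'collar lowL',f(62+11*d[0],11*d[1],z-4),'topL',f(62+11*d[0],11*d[1],z+4))
b=np.radians(-10.4);Rb=np.array([[np.cos(b),-np.sin(b)],[np.sin(b),np.cos(b)]])
W=lambda x,y,z:np.r_[(Rb@[x,y]+[581,-28.6]),z]/1e3
print('calib',[ (proj(c,W(*p))-qq).round(1).tolist() for p,qq in zip(P,q)])
for z in (120,124,128): print(z,proj(c,W(31,0,z)).round(1))
```

```text
eye [ 33.9 165.4 355.4] [[1.1, -0.5], [-0.0, 0.0], [0.4, -0.9], [-0.5, 0.3], [0.4, 1.3], [-1.4, -0.2]]
120 tip [527.3, 156.5] collar lowL [523.5, 109.2] topL [531.8, 109.2]
122 tip [529.3, 156.9] collar lowL [525.6, 109.2] topL [534.0, 109.2]
124 tip [531.4, 157.3] collar lowL [527.6, 109.2] topL [536.2, 109.2]
126 tip [533.4, 157.8] collar lowL [529.7, 109.2] topL [538.4, 109.2]
128 tip [535.5, 158.2] collar lowL [531.8, 109.2] topL [540.7, 109.2]
eye [ 20.9 168.3 356.8] [[0.4, -0.0], [-0.1, 0.5], [0.3, -0.4], [-0.4, -0.6], [-0.3, 0.5], [-3.5, -0.2]]
120 tip [527.6, 150.6] collar lowL [522.7, 105.0] topL [531.1, 104.4]
122 tip [529.7, 150.8] collar lowL [524.8, 104.8] topL [533.3, 104.2]
124 tip [531.8, 151.1] collar lowL [526.9, 104.7] topL [535.6, 104.1]
126 tip [533.9, 151.3] collar lowL [529.0, 104.5] topL [537.8, 103.9]
128 tip [536.0, 151.6] collar lowL [531.1, 104.4] topL [540.1, 103.8]
eye [ 47.4 160.1 353.7] [[0.5, -0.1], [-0.8, 0.1], [0.5, -0.5], [-1.6, 1.8], [0.5, 2.8], [-0.3, 0.5]]
120 tip [525.0, 163.3] collar lowL [522.4, 114.2] topL [530.4, 114.8]
122 tip [526.9, 163.9] collar lowL [524.3, 114.3] topL [532.5, 115.0]
124 tip [528.9, 164.5] collar lowL [526.3, 114.5] topL [534.6, 115.1]
126 tip [530.9, 165.0] collar lowL [528.3, 114.6] topL [536.8, 115.3]
128 tip [532.9, 165.6] collar lowL [530.4, 114.8] topL [539.0, 115.5]
calib [[-1.2, -1.4], [-3.9, 1.2], [-2.3, 1.9], [-3.3, 1.2], [-1.8, 3.3], [-3.3, 0.5]]
120 [526.8 157.2]
124 [530.9 158. ]
128 [535.2 158.8]
```

Request:
drive_tool(delta_pos=[[0.02,0,0.033],[0.04,0,0.066],[0.0625,0,0.1005],[0.0625,0.02,0.1005],[0.0625,0.045,0.1005],[0.0625,0.065,0.1005],[0.0625,0.0725,0.1005],[0.0625,0.0725,0.1005]], rot=[[0,0,0],[0,0,0],[0,0,0],[0,0,0],[0,0,0],[0,0,0],[0,0,0],[0,0,0]])

```text
time: 26.43
ee_pos: [0.5002, 0.0287, 0.1256]
ee_rot: [0.001, -0.707, 0.707, 0.002]
ft_force: [0.0, -0.2, -1.1]
grip_width: 0.0156
```

Request:
drive_tool(delta_pos=[[0,0,0],[0,0,0],[0,0,0]], rot=[[0,0,0],[0,0,0],[0,0,0]])

```text
time: 26.68
ee_pos: [0.5028, 0.0295, 0.1282]
ee_rot: [0.001, 0.707, -0.707, 0.001]
ft_force: [-0.3, 0.3, -1.5]
grip_width: 0.0159
```

Run:
```python
from lens import *
import pickle
c=imaging.get_calibration('wrist'); 
w=imaging.read_camera('wrist')[:,:,::-1].copy(); cv2.imwrite('pics/w26.png',w);pickle.dump(c,open('c26.pkl','wb'))
cv2.imwrite('pics/w26c.png',cv2.resize(w[40:225,195:375],None,fx=3.2,fy=3.2))
s=imaging.read_camera('scene')[:,:,::-1].copy(); cv2.imwrite('pics/s4full.png',s);cv2.imwrite('pics/s4.png',cv2.resize(s[180:260,230:320],None,fx=7,fy=7,interpolation=cv2.INTER_CUBIC))
go([.5015,.0284,.127],-180)
```

```text
t=26.78 at [502.5  29.6 127.9] shift [1.  0.9 1.2] mm yaw 179.9 rot [-0.     -0.001  -0.0021] | F [ 0.36 -0.28 -1.14] w 15.4 j6 1.61
```

View pics/w26c.png

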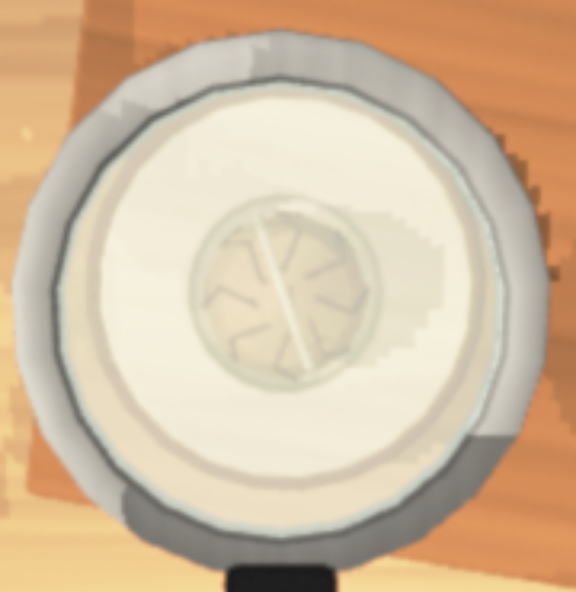

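View pics/s4.png

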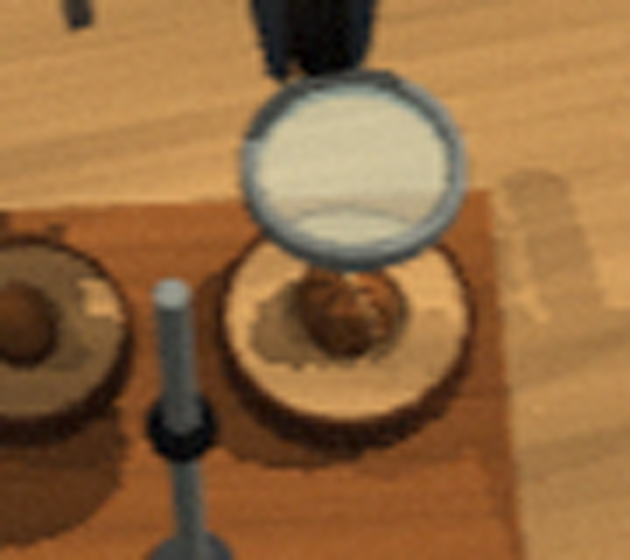

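Run:
```python
from lens import *
import pickle
cs=imaging.get_calibration('scene');c=pickle.load(open('c26.pkl','rb'))
for z in (.124,.126,.128): print('lens scene',(plane(cs,280.2,203.9,z)*1e3).round(1))
print('walnut scene',(plane(cs,279.18,223.03,.039)*1e3).round(1))
for z in (.124,.126,.128): print('lens wrist',(plane(c,282.5,133.8,z)*1e3).round(1))
print('walnut wrist',(plane(c,284,131.9,.043)*1e3).round(1),c['eye'])
e1=plane(cs,279.18,223.03,.039)
p,g=tri(cs,(280.2,203.9),c,(282.5,133.8));print('tri lens',p,g)
p,g=tri(cs,(279.18,223.03),c,(284,131.9));print('tri walnut',p,g)
go([.5,.0284,.127],-180)
```

```text
lens scene [567.5  32.3 124. ]
lens scene [568.8  32.  126. ]
lens scene [570.   31.6 128. ]
walnut scene [567.4  30.8  39. ]
lens wrist [570.6  28.  124. ]
lens wrist [570.7  28.  126. ]
lens wrist [570.9  28.  128. ]
walnut wrist [567.1  27.   43. ] [0.57970866 0.02801601 0.27972248]
tri lens [0.57149157 0.02957392 0.13124517] 0.003235406059023702
tri walnut [0.56751696 0.02882601 0.04023331] 0.003785030810672652
t=26.78 at [502.5  29.6 127.9] shift [2.5 0.9 1.2] mm yaw 179.9 rot [-0.     -0.001  -0.0021] | F [ 0.36 -0.28 -1.14] w 15.4 j6 1.61
```

Request:
drive_tool(delta_pos=[[0.001,0.0005,0.0005],[0.002,0.001,0.001],[0.002,0.001,0.001],[0.002,0.001,0.001],[0.002,0.001,0.001],[0.002,0.001,0.001]], rot=[[0,0.0,0],[0,0,0],[0,0,0],[0,0,0],[0,0,0],[0,0,0]])

```text
time: 27.28
ee_pos: [0.4999, 0.0284, 0.1259]
ee_rot: [-0.0, -0.707, 0.707, 0.0]
ft_force: [-0.0, -1.1, -1.2]
grip_width: 0.0157
```

Request:
drive_tool(delta_pos=[[0,0,0],[0,0,0],[0,0,0],[0,0,0],[0,0,0],[0,0,0],[0,0,0],[0,0,0]], rot=[[0,0,0],[0,0,0],[0,0,0],[0,0,0],[0,0,0],[0,0,0],[0,0,0],[0,0,0]])

```text
time: 27.95
ee_pos: [0.4999, 0.0284, 0.1259]
ee_rot: [-0.0, -0.707, 0.707, 0.0]
ft_force: [0.2, -0.0, -0.5]
grip_width: 0.0154
```

Run:
```python
from lens import *
w=imaging.read_camera('wrist')[:,:,::-1].copy(); cv2.imwrite('pics/w27.png',w)
s=imaging.read_camera('scene')[:,:,::-1].copy(); cv2.imwrite('pics/s5.png',s)
go([.5005,.0285,.127],-180); print(r.get_obs()['joint_velocities'].round(4))
```

```text
t=28.05 at [499.8  28.4 125.9] shift [-0.7 -1.1 -0.1] mm yaw 179.9 rot [-0.0001 -0.0013  0.0001] | F [ 0.82  0.28 -1.28] w 16.1 j6 1.61
[-0.0012  0.001   0.0014  0.0015  0.0005 -0.0008]
```

View pics/w27.png

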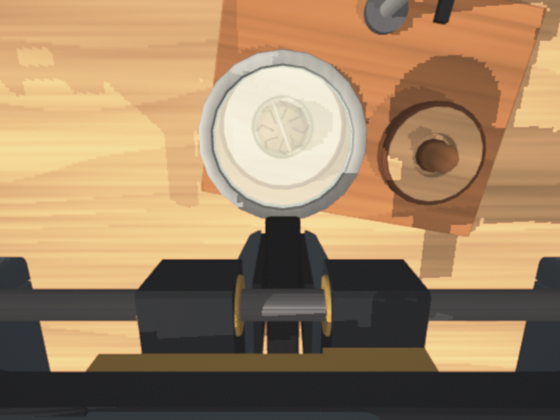

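View pics/s5.png

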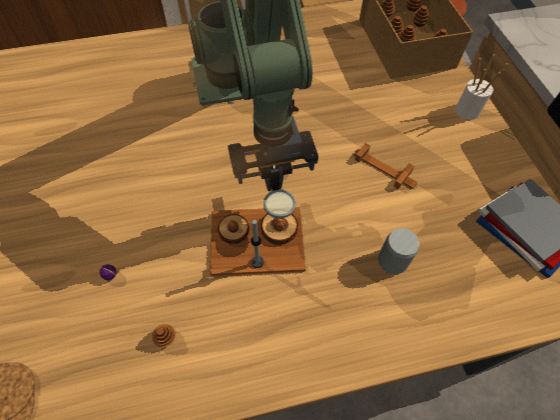

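Request:
drive_tool(delta_pos=[[-0.0005,-0.001,0],[-0.0005,-0.001,0],[-0.0005,-0.001,0],[-0.0005,-0.001,0],[-0.0005,-0.001,0],[-0.0005,-0.001,0],[-0.0005,-0.001,0],[-0.0005,-0.001,0]], rot=[[0,0,0],[0,0,0],[0,0,0],[0,0,0],[0,0,0],[0,0,0],[0,0,0],[0,0,0]])

```text
time: 28.72
ee_pos: [0.5004, 0.0284, 0.1269]
ee_rot: [-0.0, -0.707, 0.707, 0.0]
ft_force: [-0.8, -0.7, -1.1]
grip_width: 0.0157
```

Run:
```python
from lens import *
go([.5005,.0285,.127],-180); print(r.get_obs()['joint_velocities'].round(4))
print(r.finish_job())
```

```text
t=28.72 at [500.4  28.4 126.9] shift [-0.1 -0.1 -0.1] mm yaw 179.9 rot [-0.0001 -0.0012 -0.0001] | F [-0.81 -0.7  -1.13] w 15.7 j6 1.61
[-0.0012 -0.0006  0.0005  0.0001 -0.0007 -0.0003]
the job is handed in; nothing more can be done
None
```

I handed the job in at 28.7 s. The walnut stands in the large pocket and the acorn in the small one, both placed and let go before the lens left its rest. The lens is now held still and level above the walnut. No verdict was reported.

**Last checks**
- **Nuts:** a scene picture taken before the lens was lifted shows both standing upright. They looked the same in the last wrist picture.
- **Acorn placing:** its cap touched the pocket wall on the first try, at about 5 N. I lifted it, shifted it and set it down again without trouble.
- **Centring:** I estimate the lens is within about 1 mm of the walnut's axis. This comes from earlier pictures carried forward through the last small moves. Those pictures disagreed by about 2 mm in x and only slightly in y, so I aimed between them.
- **Lens height:** the lens centre is at about 125 mm, from the settled tool height of 126.9 mm.
- **Pointer height:** this is the weakest measurement. Fitting the camera's position to the board's known features gave 125 to 126 mm in two pictures and about 131 mm in a rougher third. The supplied calibration gave about 121 to 126 mm, and the first two-camera estimate gave about 120 mm. I used 125 mm, so the lens could be off by a few millimetres.
- **Other objects:** the pointer was never touched. The tin, pine cone and purple walnut look undisturbed in the last scene picture. The arm never went near the tealight at its height, but I did not check it closely at the end.

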